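# Stack the specimen cups and press the rack's label holder home

### The job

Stock the rack: nest the two loose steel cups one after the other into the like cup that stands on the rack, so that all three make one straight stack there, and let go of it. Then take the black label holder out of its wooden stand and push its lower edge straight down behind the lip on the rack's front, with the label facing out (away from the deck), until it is fully home on the sprung bar, and finish while still holding it pressed down there, leaving everything else on the bench and rack where it is.

Things in the scene. Friction and masses are not known exactly. Their poses are not given: they have to be found in the camera images.
- rack: grey steel rack fixed on the bench: low deck 360 mm wide (y), 160 mm deep (x), top 60 mm above the bench, a 20 mm high rim along its back. Origin: on the bench under the middle of the deck's front edge (front face x = 0); x points from the front (robot side) to the back, y along the front edge, z up. The label channel (slot) is on the front, centred at y = +90 mm
- slot (a point): label channel: upright gap, open on top, between deck face (behind) and thin lip (robot side): 8 mm deep in x, 92 mm long in y between end cheeks. Point: mid-gap, 28 mm above the bench, where the holder's underside is when home. Above the point: deck top 32 mm, lip 18 mm, then outward-leaning lead-in to 25 mm, cheeks 20 mm. Above the lip a holder can be slid back to touch the deck face, then down
- clip (a joint): the steel spring bar in the bottom of the channel, 84 mm long, 6 mm wide: 0 = up (its top is 8 mm above slot), 0.008 m = pressed fully down. Spring force about 2 N at the top and 6 N at the bottom, and it springs back up (carrying the holder) when not held down; below the 8 mm is a hard stop
- stand: wooden block with a slot, fixed on the bench, 44 x 100 x 24 mm, in which the label holder stands upright (slot 7 mm wide, 86 mm long, 18 mm deep). Origin: centre of the underside; y along the slot
- holder: black plastic label holder with a white label, standing in the stand's slot at the start: an upright plate 80 mm wide (y), 5 mm thick (x) and 58 mm tall, with a thicker bar along its top: 80 mm wide, 12 mm thick, from 56 to 74 mm above the underside (grip it there, across the thickness). 40 g. Origin: centre of the underside; z up; -x is the label side
- label_face (a point): middle of the label on the holder's -x face, 40 mm above its underside
- cup_a: steel cup, one of three alike: 78 mm tall, mouth 62 mm outside, straight collar (62 mm) over the top 19 mm, below it tapering to a 40 mm foot; 2 mm walls, inner floor 28 mm above the underside, 110 g. Nested in another it stands 28 mm higher, side play under 2 mm. Origin: centre of underside, z up. This one stands on the rack's deck, right (-y) part
- cup_b: steel cup, one of three alike: 78 mm tall, mouth 62 mm outside, straight collar (62 mm) over the top 19 mm, below it tapering to a 40 mm foot; 2 mm walls, inner floor 28 mm above the underside, 110 g. Nested in another it stands 28 mm higher, side play under 2 mm. Origin: centre of underside, z up. This one stands loose on the bench in front of the rack
- cup_c: steel cup, one of three alike: 78 mm tall, mouth 62 mm outside, straight collar (62 mm) over the top 19 mm, below it tapering to a 40 mm foot; 2 mm walls, inner floor 28 mm above the underside, 110 g. Nested in another it stands 28 mm higher, side play under 2 mm. Origin: centre of underside, z up. This one stands loose on the bench in front of the rack
- slide_box: bystander: light wooden slide box, 60 x 100 x 32 mm, lying on the rear of the rack's deck behind the label channel. Origin: centre of the underside
- oil_bottle: bystander: small amber bottle, 26 mm diameter, 55 mm tall, on the rear of the rack's deck near its middle. Origin: centre of the underside
- beaker: bystander: clear tapered beaker, 66 mm diameter, 85 mm tall, on the bench to the right of the rack. Origin: centre of the underside
- wash_bottle: bystander: white bottle, 60 mm diameter, 150 mm tall, on the bench to the left of the rack. Origin: centre of the underside
- petri: bystander: clear flat dish, 90 mm diameter, 15 mm tall, on the bench at the far left. Origin: centre of the underside
- jar: bystander: jar with a black lid, 68 mm diameter, 80 mm tall, on the bench at the far right. Origin: centre of the underside
There are look-alikes about, which are no part of the job. What is shaped like the cup_c but orange is not meant. What is shaped like the cup_b but pink or purple is not meant.

How it is judged (in metres and radians):
On the way, in this order (a step that is already met when the one before it is completed fails the run):
1. the three cups are nested in one stack on the rack and let go (((horizontal distance between cup_b and cup_a below 0.005 m and z of cup_b in the frame of cup_a between 0.025 and 0.0315 m and horizontal distance between cup_c and cup_b below 0.005 m and z of cup_c in the frame of cup_b between 0.025 and 0.0315 m) or (horizontal distance between cup_c and cup_a below 0.005 m and z of cup_c in the frame of cup_a between 0.025 and 0.0315 m and horizontal distance between cup_b and cup_c below 0.005 m and z of cup_b in the frame of cup_c between 0.025 and 0.0315 m)) and z of cup_a in the frame of rack between 0.057 and 0.064 m and angle between each of cup_a, cup_b, cup_c's own z axis and vertical below 0.1 rad and contact force between the fingers and cup_a below 0.2 N and contact force between the fingers and cup_b below 0.2 N and contact force between the fingers and cup_c below 0.2 N), for 0.2 s.
2. the label holder is pressed fully home behind the lip (value of joint clip above 0.0065 m and x of holder in the frame of slot between -0.004 and 0.004 m and y of holder in the frame of slot between -0.012 and 0.012 m and z of holder in the frame of slot between -0.003 and 0.003 m and angle between holder's own z axis and vertical below 0.15 rad and angle between the x axis of holder and the x axis of rack, either way round below 0.1 rad and x of label_face in the frame of rack below -0.004 m and contact force between the fingers and holder above 2 N), for 0.2 s.
At the end, for the whole second after the job is handed in: Cups nested on the deck (axes within 5 mm, each 25-31.5 mm above the next, tilt < 0.1), not touched; holder label out in the channel, within 3 mm of home height, 4 mm in depth, 12 mm sideways, turn < 0.1, tilt < 0.15; spring bar down > 6.5 mm; fingers on the holder > 2 N (all of step 1 and all of step 2); the arm keeps its last pose, push and grip.
It fails at once if a bystander is shoved more than 40 mm (distance of any of slide_box, oil_bottle, beaker, wash_bottle, petri, jar from where it was at the start of the episode above 0.04 m).
It fails at once if a bystander is knocked over (angle between any of slide_box, oil_bottle, beaker, wash_bottle, petri, jar's own z axis and vertical above 0.5 rad).
It also fails if it takes over 72 s, if anything falls off the work surface, if the arm or the gripper's body presses on something with over 40 N, if the wrist force passes 120 N, or if a joint passes its speed limit or range.

### The arm

A 7-joint arm with a two-finger parallel gripper is mounted at the origin on the work surface. World frame = base frame: x ahead of the robot, y to its left, z up, the work surface at z = 0. Lengths are in mm, angles in degrees, forces in N, time in s.
With the tool pointing down it reaches from about 400 to 850 mm from the base axis. Payload 10.4 kg.
Tool frame: the origin (TCP) lies at the very end of the fingers, on their centre line; the grasp point (between the pads) lies 19 mm behind it; z points along the fingers, y is the direction in which the jaws open and shut (so a half turn about z gives the same grasp; the last joint's range is limited). The gripper opens to 87 mm and grips with 3 to 60 N. Pads are 19 mm wide; open, the fingers measure 117 mm over their backs; the gripper's body (75 mm by 190 mm) begins 51 mm behind the grasp point.
Start: joints at [68.663, 19.034, -3.707, 83.658, 1.238, 77.344, -5.071], TCP at [214.217, -587.167, 198.176] pointing down, gripper open.
Joint ranges: [-148.97, 148.97], [-28.65, 121.19], [-84.17, 76.75], [9.2, 138.47], [-72.65, 252.65], [3.7, 117.97], [-149.18, 149.18]. Speed limits (degrees/s): [127.2, 127.2, 159.86, 159.86, 180, 180, 180].

### API

Orientations are given as a 3x3 rotation matrix whose columns are the frame's x, y, z axes.
In Python, from rig import sensors, capture, robot gives the robot as it stands.
- The arm moves only by the shell command python3 -m handwheel 'ROWS' [FORCE]. ROWS is JSON, a list of rows, each a list of 3 entries, a list of its own where there are three numbers: the shift along the world's x, y, z in mm, then the turn about the world's z in degrees, then the finger opening in mm, from 0 to 87. In form: [[[tx, ty, tz], spin, jaw], ...]. A call has 1 to 8 rows; each row shifts and turns the commanded pose from where the row before left it; what a row does not reach is not made up. A row lasts 1/12 s, in which the tool goes at most 41.7 mm and 7.16 degrees, less where a joint would pass 70% of its speed; a pose out of reach is approached as far as the arm can. A call with a gripper value outside its range is refused whole. The fingers move at their own pace and stop on an object; FORCE is the grip in N (left out, the last holds). Time passes only in rows, so rows that do not move let the fingers close. It gives the time, the measured TCP pose, the force and the opening at its end, in the units of the state.
- sensors.read_state(): the state, without advancing time (a new reading comes with each control period).
- capture(name): name is "scene" or "top" or "wrist"; returns a dict with "frame" (400x640x3 uint8, blue, green, red), "depth" (400x640 float32, mm along the optical axis (not along the pixel's ray), 0 where there is no reading), "vfov" (degrees; the focal length in pixels is half the picture's height over the tangent of half this angle, whatever the lens; pixels are square), "cx", "cy" (the principal point, pixels), "R" (3x3) and "t" (3): a world point X has camera coordinates R X + t; the wrist camera has in their place "T_tool_cam" (4x4, takes a point from camera to tool coordinates, whose origin is the TCP and whose axes are the flange's). Camera axes: x right, y down, z forward; pixel columns grow to the right and rows downward; lengths in mm; the calibration is good to about 2 mm. A picture is of the moment at which its call begins: read the wrist's pose just before it.
- robot.sign_off(): hands the job in, once; it reports no verdict.
The state is a dict: "t": time; "qpos": joint angles; "qd": joint speeds; "tau": joint torques, N m; "tool_pos": TCP position; "orientation": TCP orientation; "wrist_force": force on the tool from outside, world axes, zero at the start; "torque": the same for the moment, N m; "width": opening from 0.0 (shut) to 1.0 (fully open).
Only numpy, scipy, OpenCV 4.12 (cv2) and the standard library are available. Lean on these libraries where they do the work, as an engineer would, in place of code of your own. Each camera call takes 0.05 s, during which the arm holds its last target.

## Working session

There is one attempt and no reset: what is moved stays moved. The work goes in short steps, Python scripts to look and compute and a shell command to move; the robot and the scene stay as the last step left them, time stands still between calls to the robot, and variables do not carry over. Pictures are saved under pics/ and viewed, and the job is handed in when it is done.

```bash
ls; mkdir -p pics
cat > h.py <<'E'
import numpy as np, cv2
from rig import sensors, capture, robot
def cam(name):
    s=sensors.read_state(); c=capture(name); c['s']=s
    f=200/np.tan(np.radians(c['vfov'])/2); c['f']=f
    if 'R' not in c or c.get('R') is None:
        T=np.array(c['T_tool_cam']); Rw=np.array(s['orientation']).reshape(3,3); p=np.array(s['tool_pos'])
        Rc=Rw@T[:3,:3]; tc=Rw@T[:3,3]+p   # cam->world
        c['R']=Rc.T; c['t']=-Rc.T@tc
    c['R']=np.array(c['R']);c['t']=np.array(c['t'])
    return c
def cloud(c):
    v,u=np.mgrid[0:400,0:640]; d=c['depth']
    P=np.stack([(u-c['cx'])*d/c['f'],(v-c['cy'])*d/c['f'],d],-1)
    return (P-c['t'])@c['R']
def ray(c,u,v,z):
    d=c['R'].T@np.array([(u-c['cx'])/c['f'],(v-c['cy'])/c['f'],1]); o=-c['R'].T@c['t']
    return o+d*(z-o[2])/d[2]
def proj(c,X):
    q=c['R']@np.array(X)+c['t']; return q[0]/q[2]*c['f']+c['cx'],q[1]/q[2]*c['f']+c['cy']
E
python3 - <<'E'
from h import *
import pickle
s=sensors.read_state(); print({k:np.round(v,3).tolist() for k,v in s.items()})
for n in ['scene','top','wrist']:
    c=cam(n); cv2.imwrite(f'pics/{n}0.png',c['frame']); pickle.dump(c,open(f'{n}0.pkl','wb')); print(n,c['vfov'],c['cx'],c['cy'],(-c['R'].T@c['t']).round())
E
```

```text
pics
{'t': 0.0, 'qpos': [68.663, 19.071, -3.709, 83.706, 1.237, 77.344, -5.07], 'qd': [-0.008, 0.014, 0.032, 0.055, -0.028, 0.015, 0.004], 'tau': [0.002, -62.326, 0.026, -38.99, -0.061, 0.04, 0.0], 'tool_pos': [214.066, -586.744, 197.366], 'orientation': [[0.939, 0.343, -0.001], [0.343, -0.939, 0.001], [-0.0, -0.001, -1.0]], 'wrist_force': [-0.326, 0.04, 0.377], 'torque': [-0.015, -0.023, -0.007], 'width': 1.004}
scene 50.94954619954338 320.83219742286195 199.66290840898284 [1392.   59.  703.]
top 43.2966093320243 325.08004616763424 202.9474720849851 [ 353.   -5. 1322.]
wrist 65.11140124078727 315.60651259609295 194.66775864936747 [ 284. -563.  385.]
```

View pics/scene0.png

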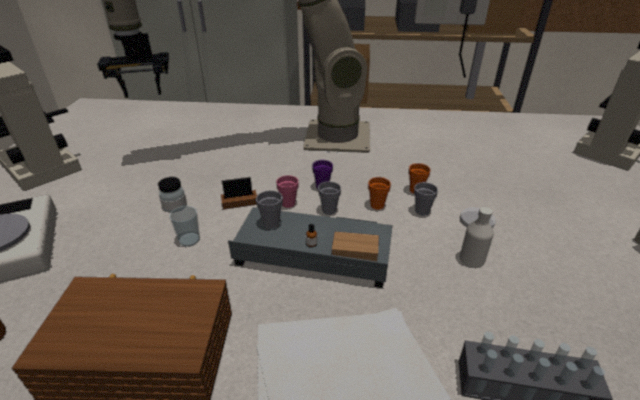

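View pics/top0.png

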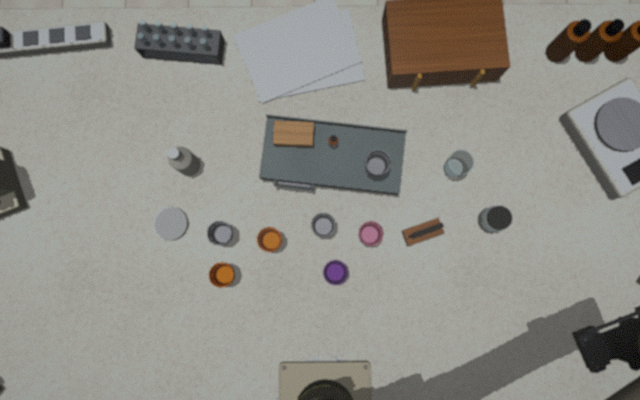

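View pics/wrist0.png

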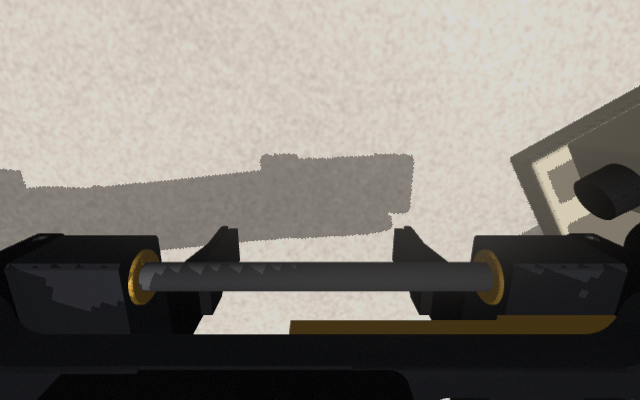

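The top view shows the three grey steel cups at (377,165) on the rack, and at (323,226) and (221,234) loose. The look-alikes are orange at (270,240) and (223,274), pink at (370,234) and purple at (335,272). The holder stands in its stand at (424,231). I choose the grey ones and check them in a close crop.

Run:
```python
from h import *
import pickle
c=pickle.load(open('top0.pkl','rb')); P=cloud(c)
cv2.imwrite('pics/crop0.png',cv2.resize(c['frame'][100:300,140:540],None,fx=2,fy=2,interpolation=cv2.INTER_CUBIC))
v,u=np.mgrid[0:400,0:640]
for n,(a,b) in dict(A=(377,165),B=(323,226),C=(221,234),or1=(270,240),or2=(223,274),pink=(370,234),pur=(335,272),hold=(424,231),oil=(333,141),beak=(456,167),wash=(180,158),petri=(171,224),jar=(497,219),slide=(294,133)).items():
    m=((u-a)**2+(v-b)**2<22**2)
    Q=P[m]; zmax=np.percentile(Q[:,2],99.5)
    base=60 if n in('A','oil','slide') else 0
    h=Q[Q[:,2]>zmax-8]; 
    r=cv2.minEnclosingCircle(h[:,:2].astype(np.float32))
    print(n,'z',zmax.round(1),'n',len(h),'circ',np.round(r[0],1),round(r[1],1))
# rack deck plane
D=(abs(P[...,2]-60)<4)&(v>110)&(v<200)&(u>255)&(u<410)
r=cv2.minAreaRect(P[D][:,:2].astype(np.float32)); print('deck',r,cv2.boxPoints(r))
for z in (60,): 
  for p in [(266,117),(406,130),(401,194),(260,178)]: print(p,ray(c,*p,z).round(1))
```

```text
A z 1322.0 n 11 circ [352.6  -5.3] 0.0
B z 83.7 n 72 circ [421.2   0. ] 68.7
C z 84.5 n 82 circ [400.5 141.9] 154.8
or1 z 84.2 n 77 circ [396.8  77.5] 93.9
or2 z 83.8 n 79 circ [346.5 138.3] 143.7
pink z 86.3 n 54 circ [404.1 -73.4] 85.3
pur z 84.3 n 65 circ [342.8 -27.5] 30.8
hold z 86.1 n 145 circ [ 403.2 -149.7] 152.9
oil z 118.4 n 32 circ [514.2 -15.3] 161.9
beak z 634.0 n 8 circ [352.6  -5.3] 0.0
wash z 1322.0 n 10 circ [352.6  -5.3] 0.0
petri z 24.3 n 560 circ [415.2 219.3] 233.1
jar z 86.5 n 386 circ [ 418.5 -234.9] 238.9
slide z 1322.0 n 9 circ [352.6  -5.3] 0.0
deck ((632.1503295898438, -23.875534057617188), (360.20989990234375, 174.4652862548828), 82.78711700439453) [[ 522.99475 -191.60262]
 [ 696.07935 -213.50783]
 [ 741.3059   143.85155]
 [ 568.2213   165.75676]]
(266, 117) [740.1 146.1  60. ]
(406, 130) [ 701.4 -214.1   60. ]
(401, 194) [ 535.3 -196.3   60. ]
(260, 178) [580.5 160.8  60. ]
```

View pics/crop0.png

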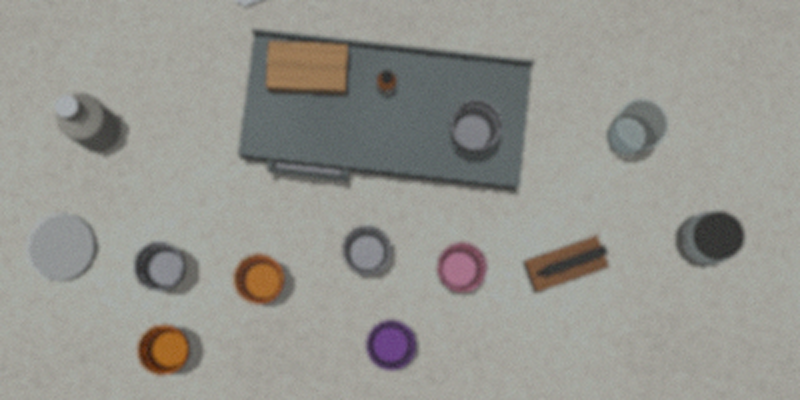

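The crop confirms two loose grey cups, one grey cup on the deck, and the holder in its brown stand. Now I'll fit the rims properly.

Run:
```python
from h import *
import pickle
v,u=np.mgrid[0:400,0:640]
from scipy.optimize import least_squares
top=pickle.load(open('top0.pkl','rb'));sc=pickle.load(open('scene0.pkl','rb'))
for nm,c in (('top',top),('scene',sc)):
    P=cloud(c); ok=c['depth']>0
    if nm=='top':
        b=P[ok&(P[...,2]<15)&(P[...,2]>-15)&(v>200)&(v<330)&(u>100)&(u<550)]; print('bench z',np.median(b[:,2]))
        d=P[ok&(v>150)&(v<170)&(u>280)&(u<340)]; print('deck z',np.median(d[:,2]))
    for n,(p,b) in dict(A=((603,-127),60),B=((430,0),0),C=((400,255),0),or1=((397,125),0),or2=((320,245),0),pink=((410,-110),0),pur=((320,-30),0),jar=((440,-430),2),wash=((600,350),72),oil=((660,-25),37)).items():
        z0=b+78
        m=ok&(np.hypot(P[...,0]-p[0],P[...,1]-p[1])<70)&(abs(P[...,2]-z0)<9)
        Q=P[m]
        if len(Q)<5: print(nm,n,len(Q));continue
        f=least_squares(lambda x:np.hypot(Q[:,0]-x[0],Q[:,1]-x[1])-x[2],[*Q[:,:2].mean(0),29],loss='soft_l1',f_scale=2)
        print(nm,n,len(Q),f.x.round(1),np.median(Q[:,2]).round(1))
    if nm=='top':
      m=ok&(np.hypot(P[...,0]-415,P[...,1]+245)<70)
      for lo,hi in((18,32),(55,100)):
        Q=P[m&(P[...,2]>lo)&(P[...,2]<hi)]; print('stand',lo,len(Q),cv2.minAreaRect(Q[:,:2].astype(np.float32)),np.median(Q,0).round(1))
```

```text
bench z 1.5916150810775131
deck z 61.64295507238759
top A 110 [ 602.9 -131.9   29.6] 138.3
top B 95 [458.7   0.9  30.1] 78.5
top C 158 [401.4 258.8  48.4] 78.6
top or1 91 [425.2 134.4  29.5] 78.2
top or2 107 [339.9 251.6  29.6] 78.8
top pink 88 [ 437.1 -116.7   29.6] 78.5
top pur 73 [342.7 -27.4  29.6] 78.8
top jar 475 [ 472.3 -435.3   21.4] 80.8
top wash 114 [627.7 354.4  10.2] 151.6
top oil 33 [669.1 -26.3   5.4] 116.2
stand 18 472 ((443.46575927734375, -255.95860290527344), (44.10637664794922, 99.7139892578125), 18.645925521850586) [ 440.6 -251.    25.4]
stand 55 161 ((443.9560546875, -257.57659912109375), (11.962038040161133, 80.86618041992188), 18.657390594482422) [ 444.1 -254.9   80.9]
scene A 191 [ 602.7 -132.3   29.6] 134.5
scene B 180 [457.8  -0.6  30.5] 74.5
scene C 219 [411.4 221.5  55. ] 74.9
scene or1 145 [424.  133.4  29.5] 75.2
scene or2 134 [337.9 250.6  29.5] 74.8
scene pink 133 [ 436.5 -118.1   29.6] 74.6
scene pur 123 [341.7 -29.   29.7] 74.3
scene jar 256 [ 475.7 -436.2   22.9] 78.9
scene wash 113 [628.  354.   10.3] 149.8
scene oil 36 [669.4 -26.2   5.6] 113.3
```

```bash
python3 - <<'E'
from h import *
import pickle
from scipy.optimize import least_squares
for nm in('top','scene'):
    c=pickle.load(open(nm+'0.pkl','rb'));P=cloud(c)
    if nm=='top': print(ray(c,221,234,78))
    m=(c['depth']>0)&(np.hypot(P[...,0]-440,P[...,1]-258)<40)&(abs(P[...,2]-78)<9);Q=P[m]
    f=least_squares(lambda x:np.hypot(Q[:,0]-x[0],Q[:,1]-x[1])-x[2],[*Q[:,:2].mean(0),29],loss='soft_l1',f_scale=2);print(len(Q),f.x)
E
python3 -m handwheel '[[[14,40,0],0,87],[[16,38,0],0,87],[[16,38,0],0,87],[[16,38,0],0,87],[[16,38,0],0,87],[[16,38,0],0,87],[[16,38,0],0,87],[[16,38,0],0,87]]' 25
```

```text
[437.91989668 254.01084355  78.        ]
117 [442.53773676 257.83279143  29.65712208]
163 [440.49368771 257.30316731  29.65107118]
t: 0.82
tool_pos: [340.2, -279.9, 198.1]
orientation: [[0.939, 0.343, -0.0], [0.343, -0.939, -0.0], [-0.0, 0.0, -1.0]]
wrist_force: [0.8, -0.4, 0.8]
width: 1.0
```

```bash
python3 -m handwheel '[[[16,36,-5],0,87],[[16,36,-5],0,87],[[16,36,-5],0,87],[[16,36,-5],0,87],[[16,36,-5],0,87],[[16,36,-5],0,87],[[16,36,-5],0,87],[[5,26,-5],0,87]]'
python3 - <<'E'
from h import *
import pickle
c=cam('wrist'); print(c['s']['tool_pos'],c['s']['t']); pickle.dump(c,open('w1.pkl','wb'))
P=cloud(c); f=c['frame'].copy(); p=proj(c,[458,0,78]); print(p); cv2.circle(f,(int(p[0]),int(p[1])),4,(0,0,255),-1)
cv2.imwrite('pics/w1.png',f)
from scipy.optimize import least_squares
m=(c['depth']>0)&(np.hypot(P[...,0]-458,P[...,1])<45)&(abs(P[...,2]-78)<7);Q=P[m]
g=least_squares(lambda x:np.hypot(Q[:,0]-x[0],Q[:,1]-x[1])-x[2],[*Q[:,:2].mean(0),29],loss='soft_l1',f_scale=2);print(len(Q),g.x,Q[:,2].mean())
E
```

```text
t: 1.48
tool_pos: [458.2, -0.3, 158.2]
orientation: [[0.939, 0.345, 0.001], [0.345, -0.939, 0.001], [0.001, -0.0, -1.0]]
wrist_force: [0.6, 0.1, 0.2]
width: 1.0
[ 4.58168389e+02 -2.77955620e-01  1.58157328e+02] 1.4833
(np.float64(313.80453510600057), np.float64(192.70757647713484))
786 [456.63260112  -0.80450014  29.47815887] 77.21067554322009
```

View pics/w1.png

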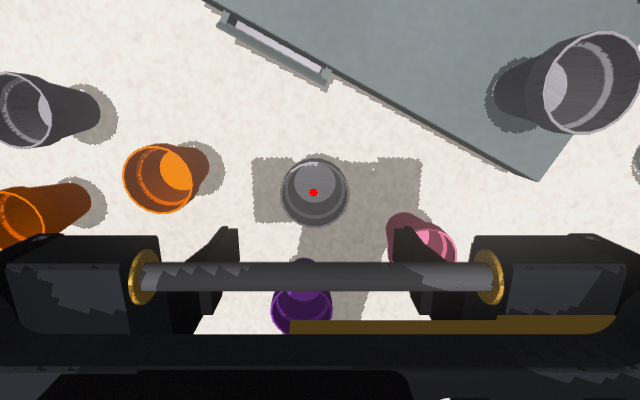

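The wrist view has grey cup B centred between the fingers at (314,192). The label channel is visible at (275,45). I'll go down and grip.

```bash
python3 -m handwheel '[[[-1,0,-16],0,87],[[0,0,-16],0,87],[[0,0,-16],0,87],[[0,0,-16],0,87],[[0,0,-16],0,87],[[0,0,-16],0,87],[[0,0,-8],0,80],[[0,0,0],0,58]]' 25
python3 -m handwheel '[[[0,0,0],0,56],[[0,0,0],0,56],[[0,0,0],0,56],[[0,0,0],0,56]]' 25
python3 - <<'E'
from h import *
import pickle
c=pickle.load(open('w1.pkl','rb'))
cv2.imwrite('pics/slot1.png',cv2.resize(c['frame'][0:110,190:360],None,fx=4,fy=4,interpolation=cv2.INTER_CUBIC))
E
```

```text
t: 2.2
tool_pos: [454.6, -3.9, 52.6]
orientation: [[0.939, 0.343, -0.003], [0.343, -0.939, 0.0], [-0.003, -0.001, -1.0]]
wrist_force: [-1.3, -0.4, 1.2]
width: 0.917
t: 2.53
tool_pos: [456.5, -3.9, 54.9]
orientation: [[0.939, 0.343, 0.001], [0.343, -0.939, -0.0], [0.001, 0.001, -1.0]]
wrist_force: [-0.2, -0.9, 0.1]
width: 0.672
```

View pics/slot1.png

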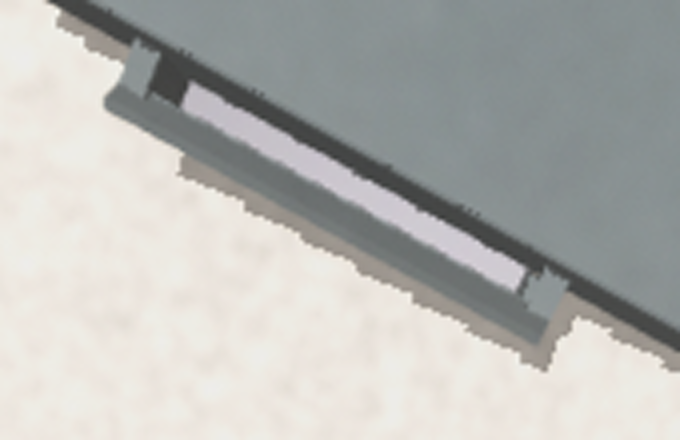

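```bash
python3 -m handwheel '[[[0,0,0],0,56],[[0,0,0],0,56]]'
python3 - <<'E'
from h import *
c=cam('wrist'); cv2.imwrite('pics/w2.png',c['frame']);print(c['s']['width'])
E
```

```text
t: 2.7
tool_pos: [456.2, -3.9, 54.5]
orientation: [[0.939, 0.343, 0.001], [0.343, -0.939, -0.0], [0.0, 0.0, -1.0]]
wrist_force: [0.1, 0.1, 1.2]
width: 0.652
0.6523395530111095
```

View pics/w2.png

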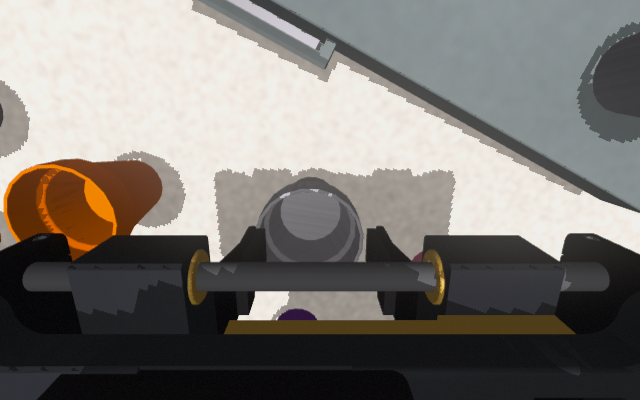

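Run:
```python
from h import *
from scipy.optimize import least_squares
c=cam('wrist'); P=cloud(c);s=c['s'];t=s['tool_pos'];print(t,s['width'])
R=np.array(s['orientation'])
for off in([0,0,0],[0,0,-19],[0,28,0],[0,-28,0],[0,28,-19],[0,-28,-19]): print(off,np.round(proj(c,t+R@np.array(off)),0))
m=(c['depth']>0)&(np.hypot(P[...,0]-457,P[...,1]+2)<36)&(abs(P[...,2]-78)<5);Q=P[m]
print(len(Q))
g=least_squares(lambda x:np.hypot(Q[:,0]-x[0],Q[:,1]-x[1])-x[2],[*Q[:,:2].mean(0),29],loss='soft_l1',f_scale=2);print(len(Q),g.x,Q[:,2].mean())
d=c['depth'];print(d[260,240:400:10].round(), d[215,250:390:10].round())
```

```text
[456.11745966  -3.89130875  54.39685696] 0.643947040964558
[0, 0, 0] [314. 226.]
[0, 0, -19] [313. 238.]
[0, 28, 0] [357. 226.]
[0, -28, 0] [270. 226.]
[0, 28, -19] [362. 238.]
[0, -28, -19] [265. 238.]
1083
1083 [457.21799834  -1.09488657  29.17938695] 78.16575487478585
[136. 139. 159. 189. 200. 203. 207. 207. 206. 203. 199. 185. 266. 162.
 137. 137.] [256. 174. 195. 225. 225. 225. 226. 225. 225. 225. 194.   0. 255. 256.]
```

```bash
python3 -m handwheel '[[[0,0,0],0,45],[[0,0,0],0,45],[[0,0,0],0,45],[[0,0,0],0,45]]' 25; python3 -m handwheel '[[[0,0,0],0,45],[[0,0,0],0,45]]' 25
python3 - <<'E'
from h import *
c=cam('wrist'); cv2.imwrite('pics/w3.png',c['frame']);print(c['s']['width'])
E
```

```text
t: 3.13
tool_pos: [456.0, -3.9, 54.1]
orientation: [[0.939, 0.343, -0.0], [0.343, -0.939, -0.0], [-0.0, 0.0, -1.0]]
wrist_force: [0.1, 0.3, -0.4]
width: 0.527
t: 3.3
tool_pos: [456.0, -3.9, 54.2]
orientation: [[0.939, 0.343, 0.0], [0.343, -0.939, -0.0], [0.0, 0.0, -1.0]]
wrist_force: [-0.4, 0.7, -0.5]
width: 0.518
0.5180925469780555
```

View pics/w3.png

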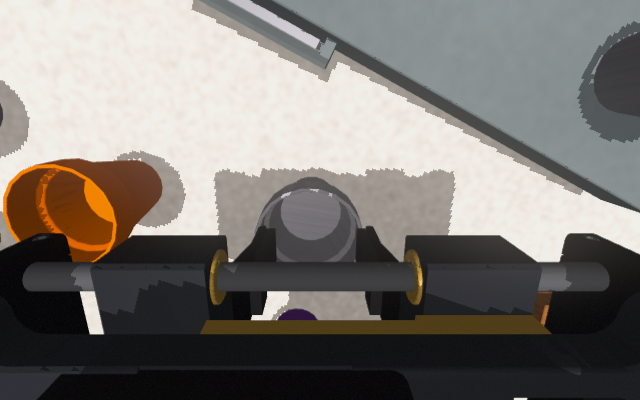

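Run:
```python
from h import *
c=cam('wrist'); P=cloud(c);s=c['s'];R=np.array(s['orientation']);L=(P-s['tool_pos'])@R
print(c['T_tool_cam'])
for v in (215,230,245,260,270,280,300,312):
    for u in (262,268,275,290,312,350,357,365): print((v,u),L[v,u].round(0).tolist(),end=' ')
    print()
f=c['frame'];cv2.imwrite('pics/w3c.png',cv2.resize(f[160:340,200:430],None,fx=3.4,fy=3.3,interpolation=cv2.INTER_CUBIC))
c=cam('scene');cv2.imwrite('pics/s3.png',cv2.resize(c['frame'][100:280,220:460],None,fx=3.3,fy=3.3,interpolation=cv2.INTER_CUBIC))
```

```text
[[ 7.11557629e-04 -9.61627631e-01 -2.74357055e-01  7.43466088e+01]
 [ 9.99999705e-01  6.05203012e-04  4.72295057e-04  1.18568191e+00]
 [-2.88130260e-04 -2.74357310e-01  9.61627778e-01 -1.87379783e+02]
 [ 0.00000000e+00  0.00000000e+00  0.00000000e+00  1.00000000e+00]]
(215, 262) [16.0, -28.0, -24.0] (215, 268) [9.0, -28.0, -5.0] (215, 275) [3.0, -26.0, 12.0] (215, 290) [-2.0, -17.0, 26.0] (215, 312) [-2.0, -1.0, 25.0] (215, 350) [9.0, 23.0, -4.0] (215, 357) [16.0, 24.0, -24.0] (215, 365) [-12.0, 42.0, 53.0] 
(230, 262) [10.0, -27.0, -32.0] (230, 268) [9.0, -25.0, -28.0] (230, 275) [-6.0, -26.0, 8.0] (230, 290) [-13.0, -17.0, 25.0] (230, 312) [-13.0, -1.0, 25.0] (230, 350) [-1.0, 23.0, -3.0] (230, 357) [8.0, 24.0, -27.0] (230, 365) [9.0, 28.0, -27.0] 
(245, 262) [9.0, -25.0, -48.0] (245, 268) [9.0, -22.0, -48.0] (245, 275) [-1.0, -21.0, -27.0] (245, 290) [-18.0, -16.0, 10.0] (245, 312) [-22.0, -1.0, 19.0] (245, 350) [-11.0, 23.0, -6.0] (245, 357) [1.0, 24.0, -31.0] (245, 365) [9.0, 25.0, -48.0] 
(260, 262) [8.0, -22.0, -62.0] (260, 268) [2.0, -22.0, -51.0] (260, 275) [-8.0, -21.0, -30
[... 489 characters left out ...]
0, 275) [29.0, -10.0, -113.0] (280, 290) [29.0, -6.0, -113.0] (280, 312) [29.0, 0.0, -113.0] (280, 350) [29.0, 11.0, -112.0] (280, 357) [29.0, 12.0, -113.0] (280, 365) [29.0, 15.0, -113.0] 
(300, 262) [-5.0, -21.0, -72.0] (300, 268) [-90.0, -41.0, 52.0] (300, 275) [-92.0, -35.0, 55.0] (300, 290) [-91.0, -21.0, 53.0] (300, 312) [-91.0, -2.0, 54.0] (300, 350) [-91.0, 32.0, 54.0] (300, 357) [-91.0, 38.0, 53.0] (300, 365) [-91.0, 45.0, 53.0] 
(312, 262) [-9.0, -21.0, -74.0] (312, 268) [-103.0, -41.0, 53.0] (312, 275) [-103.0, -35.0, 53.0] (312, 290) [-99.0, -21.0, 47.0] (312, 312) [-104.0, -2.0, 54.0] (312, 350) [-103.0, 32.0, 53.0] (312, 357) [-104.0, 38.0, 53.0] (312, 365) [-104.0, 46.0, 54.0]
```

View pics/w3c.png

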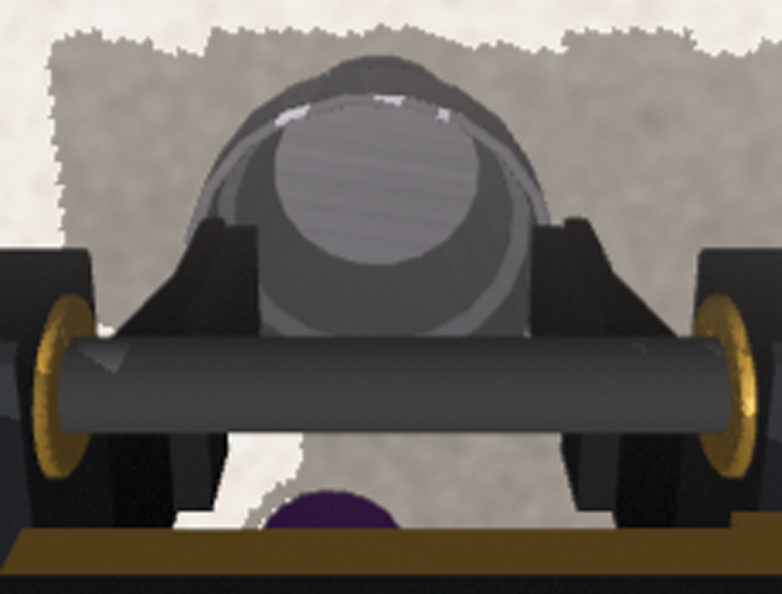

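View pics/s3.png

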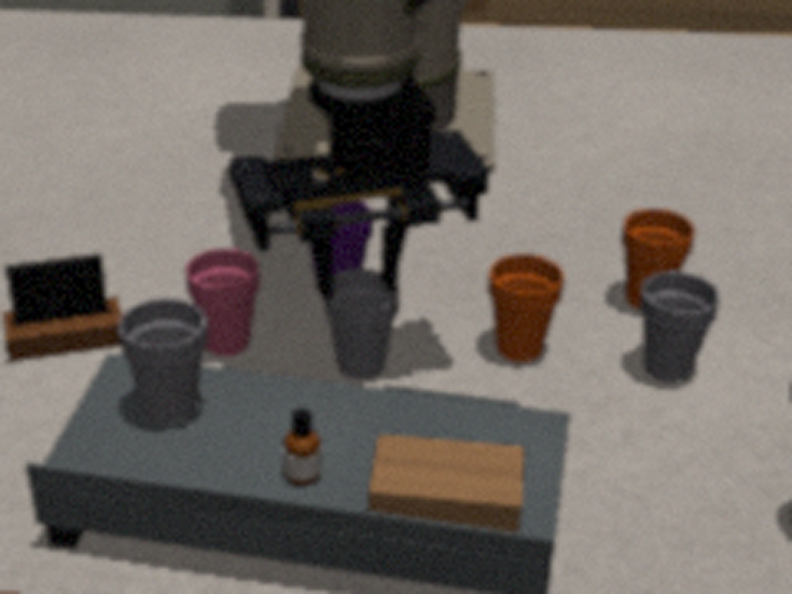

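```bash
python3 - <<'E'
from h import *
import pickle
c=pickle.load(open('w1.pkl','rb')); P=cloud(c);s=c['s'];R=np.array(s['orientation']);L=(P-s['tool_pos'])@R
ok=c['depth']>0
m=ok&(c['depth']<195); Q=L[m]
# finger: |y| 43..60 , x -12..12
for lo in range(-130,10,6):
    q=Q[(Q[:,2]>=lo)&(Q[:,2]<lo+6)]
    if len(q): print(lo,len(q),'x',np.percentile(q[:,0],[1,99]).round(),'y',np.percentile(q[:,1],[1,99]).round(), 'min|y|',abs(q[:,1]).min().round(), 'max|y|',abs(q[:,1]).max().round())
v,u=np.mgrid[0:400,0:640]
for p in [(229,228),(234,232),(225,240),(236,245),(236,260),(215,235)]: print(p,L[p[1],p[0]].round(1),c['depth'][p[1],p[0]])
E
python3 -c "
import pickle;s=__import__('rig').sensors.read_state();print(s)"
```

```text
-130 6663 x [22. 34.] y [-66.  70.] min|y| 0.0 max|y| 72.0
-124 16403 x [-4. 37.] y [-74.  80.] min|y| 0.0 max|y| 82.0
-118 11834 x [16. 37.] y [-78.  81.] min|y| 0.0 max|y| 87.0
-112 8876 x [11. 37.] y [-82.  85.] min|y| 0.0 max|y| 88.0
-106 3255 x [ 3. 37.] y [-84.  86.] min|y| 46.0 max|y| 88.0
-100 1081 x [-1. 37.] y [-84.  87.] min|y| 46.0 max|y| 88.0
-94 641 x [-6. 13.] y [-49.  51.] min|y| 46.0 max|y| 52.0
-88 528 x [-11.   9.] y [-48.  50.] min|y| 46.0 max|y| 50.0
-82 417 x [-12.   5.] y [-48.  50.] min|y| 47.0 max|y| 50.0
-76 808 x [-11.   1.] y [-47.  50.] min|y| 42.0 max|y| 50.0
-70 254 x [-10.  11.] y [-55.  57.] min|y| 42.0 max|y| 57.0
-64 404 x [-10.  11.] y [-54.  56.] min|y| 42.0 max|y| 57.0
-58 354 x [ 3. 11.] y [-52.  55.] min|y| 43.0 max|y| 56.0
-52 384 x [ 1. 11.] y [-51.  54.] min|y| 42.0 max|y| 55.0
-46 344 x [-2. 11.] y [-51.  53.] min|y| 42.0 max|y| 54.0
-40 342 x [-6. 11.] y [-51.  53.] min|y| 42.0 max|y| 54.0
-34 353 x [-9. 11.] y [-51.  53.] min|y| 42.0 max|y| 54.0
-28 151 x [-10.  11.] y [-51.  53.] min|y| 42.0 max|y| 53.0
(229, 228) [  8.7 -46.9 -24.9] 174
[... 307 characters left out ...]
7503599,  56.85843881, -80.83763412]), 'qd': array([-0.00837519,  0.02078859,  0.05813272,  0.09961125, -0.07445545,
        0.01038294, -0.07460481]), 'tau': array([-1.48693189e-04, -3.77402401e+01, -3.42633426e+00, -3.33145380e+01,
       -2.61850707e-02, -6.80182991e-02,  2.98783164e-05]), 'tool_pos': array([456.00273377,  -3.84655731,  54.17111199]), 'orientation': array([[ 9.39432799e-01,  3.42733146e-01,  8.72980246e-05],
       [ 3.42733152e-01, -9.39432798e-01, -7.21947450e-05],
       [ 5.72670955e-05,  9.77420385e-05, -9.99999994e-01]]), 'wrist_force': array([0.07816385, 0.22427299, 0.14392938]), 'torque': array([-0.01695328, -0.00667755, -0.00046563]), 'width': 0.5212880007594412}
```

The fingers closed to 45 mm without touching anything. The depth shows why: the fingertips end about 26 mm short of the reported TCP, at tool z ≈ −26, just above the rim. I'll allow for that offset from here on: open, go 26 mm lower and grip again.

```bash
python3 -m handwheel '[[[1,2,4],0,87],[[0,1,0],0,87],[[0,0,0],0,87],[[0,0,0],0,87],[[0,0,0],0,87],[[0,0,-10],0,87],[[0,0,-10],0,87],[[0,0,-9],0,87]]' 25
python3 -m handwheel '[[[0,0,0],0,55],[[0,0,0],0,55],[[0,0,0],0,55],[[0,0,0],0,55],[[0,0,0],0,55]]' 25
```

```text
t: 4.12
tool_pos: [456.5, -1.0, 27.7]
orientation: [[0.939, 0.343, -0.001], [0.343, -0.939, -0.0], [-0.001, -0.0, -1.0]]
wrist_force: [0.2, -0.7, -1.1]
width: 0.975
t: 4.53
tool_pos: [457.3, -0.8, 29.5]
orientation: [[0.939, 0.343, 0.001], [0.343, -0.939, -0.0], [0.001, 0.0, -1.0]]
wrist_force: [0.6, 0.1, -0.0]
width: 0.709
```

```bash
python3 -m handwheel '[[[0,0,10],0,55],[[0,0,25],0,55],[[0,0,25],0,55],[[0,0,25],0,55],[[0,0,25],0,55],[[0,0,25],0,55],[[0,0,25],0,55],[[0,0,5],0,55]]' 25
python3 - <<'E'
from h import *
import pickle
from scipy.optimize import least_squares
c=cam('wrist'); pickle.dump(c,open('w4.pkl','wb'));P=cloud(c);s=c['s'];print(s['tool_pos'],s['width'])
cv2.imwrite('pics/w4.png',c['frame'])
m=(c['depth']>0)&(np.hypot(P[...,0]-602,P[...,1]+132)<40)&(abs(P[...,2]-138)<6);Q=P[m]
g=least_squares(lambda x:np.hypot(Q[:,0]-x[0],Q[:,1]-x[1])-x[2],[*Q[:,:2].mean(0),29],loss='soft_l1',f_scale=2);print(len(Q),g.x,Q[:,2].mean())
E
```

```text
t: 5.2
tool_pos: [458.8, -0.5, 199.0]
orientation: [[0.939, 0.343, 0.006], [0.343, -0.939, -0.001], [0.005, 0.003, -1.0]]
wrist_force: [-0.0, -0.4, -0.5]
width: 0.709
[458.7700849   -0.47985284 198.96768572] 0.7088730573083171
1671 [ 599.62753177 -132.8106569    29.55195541] 136.79853525298074
```

View pics/w4.png

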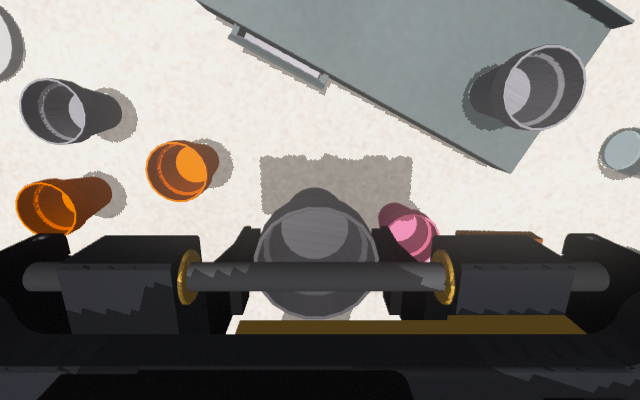

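```bash
python3 -m handwheel '[[[12,-11,0],0,55],[[24,-22,0],0,55],[[24,-22,0],0,55],[[24,-22,0],0,55],[[24,-22,0],0,55],[[24,-22,0],0,55],[[10,-11,0],0,55],[[0,0,0],0,55]]' 25
python3 - <<'E'
from h import *
import pickle
from scipy.optimize import least_squares
def fit(P,ok,p,z,r=40,t=6):
    Q=P[ok&(np.hypot(P[...,0]-p[0],P[...,1]-p[1])<r)&(abs(P[...,2]-z)<t)]
    g=least_squares(lambda x:np.hypot(Q[:,0]-x[0],Q[:,1]-x[1])-x[2],[*Q[:,:2].mean(0),29],loss='soft_l1',f_scale=2);print(len(Q),g.x.round(1),Q[:,2].mean().round(1))
for n in('wrist','scene','top'):
    c=cam(n);P=cloud(c);s=c['s'];print(n,s['tool_pos'],s['width'])
    cv2.imwrite(f'pics/{n}5.png',c['frame'])
    for z,t in ((s['tool_pos'][2]-29.5+78,3),(138,4)):
        try: fit(P,c['depth']>0,(601,-132),z,t=t)
        except Exception as e: print(e)
E
```

```text
t: 5.92
tool_pos: [599.6, -136.1, 192.1]
orientation: [[0.941, 0.339, -0.002], [0.339, -0.941, 0.001], [-0.002, -0.001, -1.0]]
wrist_force: [-1.2, -0.2, -0.7]
width: 0.712
wrist [ 599.59765328 -136.05898829  192.10844939] 0.7122936680405552
2189 [ 599.6 -137.3   29.8] 240.8
416 [ 600.5 -133.6   29.4] 138.3
scene [ 598.84440543 -133.77456832  192.53990571] 0.7095325999180578
120 [ 600.9 -133.7   30. ] 240.4
90 [ 602.9 -132.4   29.7] 136.5
top [ 598.45510115 -132.36682709  193.04991886] 0.7058339250029114
1 [ 585.1 -136.3   18.9] 239.4
11 [ 626.8 -139.4   54.6] 138.1
```

View pics/scene5.png

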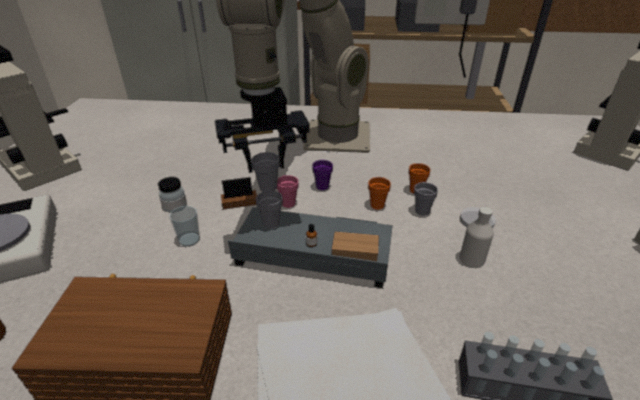

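View pics/wrist5.png

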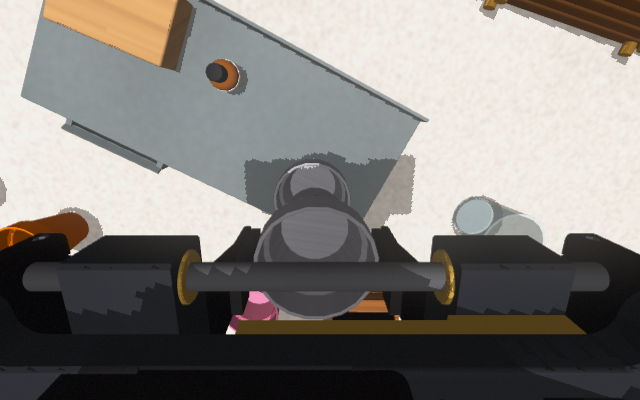

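```bash
python3 -m handwheel '[[[2,0,0],0,55],[[0,0,-12],0,55],[[0,0,-14],0,55],[[0,0,-14],0,55],[[0,0,-14],0,55],[[0,0,-10],0,55],[[0,0,-5],0,55],[[0,0,0],0,55]]' 25
python3 -m handwheel '[[[0,0,-2],0,55],[[0,0,-2],0,55],[[0,0,0],0,55]]' 25
```

```text
t: 6.73
tool_pos: [600.1, -132.5, 123.8]
orientation: [[0.939, 0.343, -0.002], [0.343, -0.939, 0.0], [-0.002, -0.001, -1.0]]
wrist_force: [-0.2, -0.1, 0.1]
width: 0.709
t: 6.98
tool_pos: [601.2, -132.8, 121.5]
orientation: [[0.939, 0.343, 0.001], [0.343, -0.939, -0.0], [0.001, 0.0, -1.0]]
wrist_force: [-0.0, 0.6, -0.8]
width: 0.706
```

```bash
python3 -m handwheel '[[[0,0,-2],0,55],[[0,0,-1],0,55],[[0,0,-1],0,55],[[0,0,0],0,55]]' 25;python3 -m handwheel '[[[0,0,-1],0,55],[[0,0,0],0,55]]' 25
```

```text
t: 7.32
tool_pos: [601.3, -132.8, 117.6]
orientation: [[0.939, 0.343, 0.001], [0.343, -0.939, -0.0], [0.001, 0.0, -1.0]]
wrist_force: [-0.9, 0.5, 0.6]
width: 0.711
t: 7.48
tool_pos: [601.8, -132.8, 117.4]
orientation: [[0.939, 0.343, 0.002], [0.343, -0.939, -0.0], [0.002, 0.001, -1.0]]
wrist_force: [-2.1, 0.1, 7.1]
width: 0.708
```

Contact came at 117.4, against a predicted seat height of 117.5. Releasing, then up.

```bash
python3 -m handwheel '[[[0,0,0],0,80],[[0,0,0],0,80],[[0,0,0],0,80],[[0,0,10],0,87],[[0,0,20],0,87],[[0,0,25],0,87],[[0,0,25],0,87],[[0,0,10],0,87]]' 25
python3 - <<'E'
from h import *
from scipy.optimize import least_squares
c=cam('wrist');P=cloud(c);print(c['s']['tool_pos']);cv2.imwrite('pics/w6.png',c['frame'])
Q=P[(c['depth']>0)&(np.hypot(P[...,0]-602,P[...,1]+132)<40)&(abs(P[...,2]-166)<6)]
g=least_squares(lambda x:np.hypot(Q[:,0]-x[0],Q[:,1]-x[1])-x[2],[*Q[:,:2].mean(0),29],loss='soft_l1',f_scale=2);print(len(Q),g.x.round(1),Q[:,2].mean())
E
```

```text
t: 8.15
tool_pos: [602.3, -132.8, 210.4]
orientation: [[0.939, 0.343, 0.004], [0.343, -0.939, -0.001], [0.004, 0.002, -1.0]]
wrist_force: [0.6, -0.3, 0.8]
width: 0.999
[ 602.27605976 -132.81237485  210.44343481]
1016 [ 600.6 -133.4   29.5] 165.44197386429607
```

View pics/w6.png

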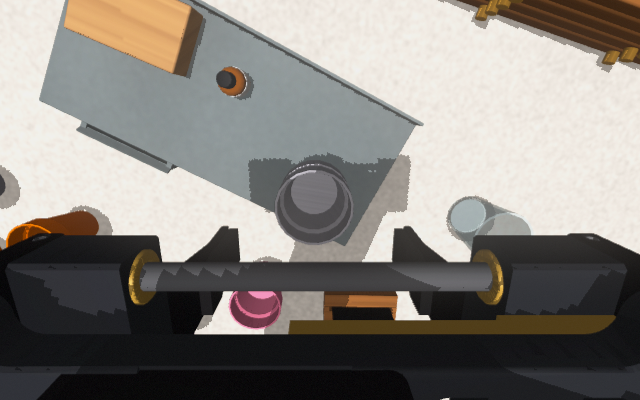

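Cup B is nested, with its rim at z ≈ 166. Next, cup C.

```bash
python3 -m handwheel '[[[-7,18,0],0,87],[[-15,36,0],0,87],[[-15,36,0],0,87],[[-15,36,0],0,87],[[-15,36,0],0,87],[[-15,36,-8],0,87],[[-15,36,-8],0,87],[[-15,36,-10],0,87]]' 25
python3 -m handwheel '[[[-15,36,-15],0,87],[[-15,36,-20],0,87],[[-15,36,-20],0,87],[[-4,12,-10],0,87],[[0,0,0],0,87]]' 25
python3 - <<'E'
from h import *
from scipy.optimize import least_squares
c=cam('wrist');P=cloud(c);print(c['s']['tool_pos'],c['s']['qpos'].round());cv2.imwrite('pics/w7.png',c['frame'])
Q=P[(c['depth']>0)&(np.hypot(P[...,0]-441,P[...,1]-257)<40)&(abs(P[...,2]-78)<6)]
g=least_squares(lambda x:np.hypot(Q[:,0]-x[0],Q[:,1]-x[1])-x[2],[*Q[:,:2].mean(0),29],loss='soft_l1',f_scale=2);print(len(Q),g.x.round(1),Q[:,2].mean())
E
```

```text
t: 8.87
tool_pos: [487.9, 138.5, 179.8]
orientation: [[0.94, 0.342, 0.0], [0.342, -0.94, -0.0], [0.0, 0.001, -1.0]]
wrist_force: [1.3, 0.5, 0.7]
width: 1.001
t: 9.28
tool_pos: [437.9, 256.4, 114.8]
orientation: [[0.937, 0.349, -0.004], [0.349, -0.937, -0.0], [-0.004, -0.001, -1.0]]
wrist_force: [0.0, 0.1, -0.5]
width: 0.999
[437.88024519 256.4288386  114.79424903] [   9.   14.  -50.  105.   12.   66. -114.]
1079 [438.8 256.9  29.5] 77.35931844510348
```

View pics/w7.png

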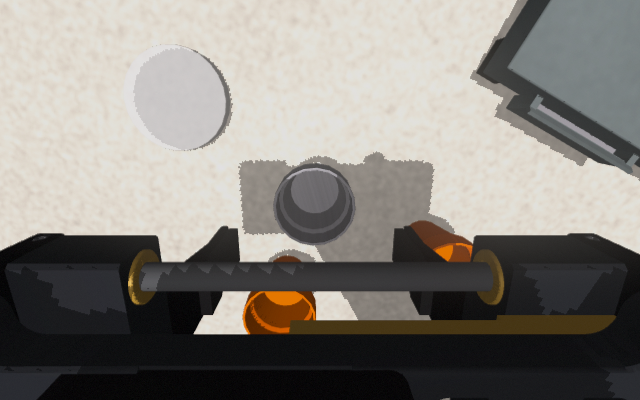

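```bash
python3 -m handwheel '[[[2,1,-8],0,87],[[0,0,-15],0,87],[[0,0,-18],0,87],[[0,0,-18],0,87],[[0,0,-15],0,87],[[0,0,-9],0,87],[[0,0,-3],0,87],[[0,0,0],0,80]]' 25
python3 -m handwheel '[[[0,0,0],0,55],[[0,0,0],0,55],[[0,0,0],0,55],[[0,0,0],0,55],[[0,0,0],0,55],[[0,0,0],0,55]]' 25
```

```text
t: 10.0
tool_pos: [443.9, 253.7, 30.9]
orientation: [[0.94, 0.341, -0.001], [0.341, -0.94, -0.0], [-0.001, 0.0, -1.0]]
wrist_force: [-0.5, -0.3, -0.2]
width: 0.975
t: 10.5
tool_pos: [443.9, 254.9, 31.7]
orientation: [[0.939, 0.343, 0.001], [0.343, -0.939, 0.0], [0.001, -0.0, -1.0]]
wrist_force: [-0.5, 1.2, 4.2]
width: 0.703
```

```bash
python3 -m handwheel '[[[0,0,10],0,55],[[0,0,25],0,55],[[0,0,30],0,55],[[0,0,30],0,55],[[0,0,30],0,55],[[0,0,30],0,55],[[0,0,25],0,55],[[0,0,8],0,55]]' 25
python3 -m handwheel '[[[7,-18,0],0,55],[[15,-36,0],0,55],[[15,-36,0],0,55],[[15,-36,0],0,55],[[15,-36,0],0,55],[[15,-36,0],0,55],[[15,-36,0],0,55],[[15,-36,0],0,55]]' 25
```

```text
t: 11.17
tool_pos: [444.4, 255.4, 223.4]
orientation: [[0.939, 0.343, 0.005], [0.343, -0.939, 0.001], [0.005, 0.0, -1.0]]
wrist_force: [1.0, 0.4, -0.3]
width: 0.698
t: 11.83
tool_pos: [555.4, -17.5, 218.8]
orientation: [[0.939, 0.343, -0.001], [0.343, -0.939, -0.0], [-0.001, 0.0, -1.0]]
wrist_force: [0.6, -0.4, -1.6]
width: 0.698
```

```bash
python3 -m handwheel '[[[14,-34,0],0,55],[[14,-34,0],0,55],[[10,-25,0],0,55],[[5,-16,0],0,55],[[0,0,0],0,55],[[0,0,0],0,55]]' 25
python3 - <<'E'
from h import *
from scipy.optimize import least_squares
def fit(P,ok,p,z,r=40,t=6):
    Q=P[ok&(np.hypot(P[...,0]-p[0],P[...,1]-p[1])<r)&(abs(P[...,2]-z)<t)]
    g=least_squares(lambda x:np.hypot(Q[:,0]-x[0],Q[:,1]-x[1])-x[2],[*Q[:,:2].mean(0),29],loss='soft_l1',f_scale=2);print(len(Q),g.x.round(1),Q[:,2].mean().round(1))
for n in('wrist','scene'):
    c=cam(n);P=cloud(c);s=c['s'];print(n,s['tool_pos'],s['width'])
    cv2.imwrite(f'pics/{n}8.png',c['frame'])
    for z,t in ((s['tool_pos'][2]-31.7+78,4),(166,5)):
        fit(P,c['depth']>0,(601,-132),z,t=t)
E
```

```text
t: 12.33
tool_pos: [598.1, -124.2, 218.5]
orientation: [[0.94, 0.342, -0.001], [0.342, -0.94, 0.001], [-0.001, -0.001, -1.0]]
wrist_force: [-0.4, 0.3, -2.2]
width: 0.701
wrist [ 598.0922092  -124.2184497   218.53313947] 0.7008872628656719
2368 [ 595.1 -127.4   29.8] 265.0
465 [ 600.6 -133.2   29.4] 166.0
scene [ 598.15067065 -122.88311566  218.90958989] 0.6973128786955621
156 [ 597.3 -125.7   30.2] 264.5
116 [ 602.9 -132.3   29.5] 164.1
```

View pics/wrist8.png

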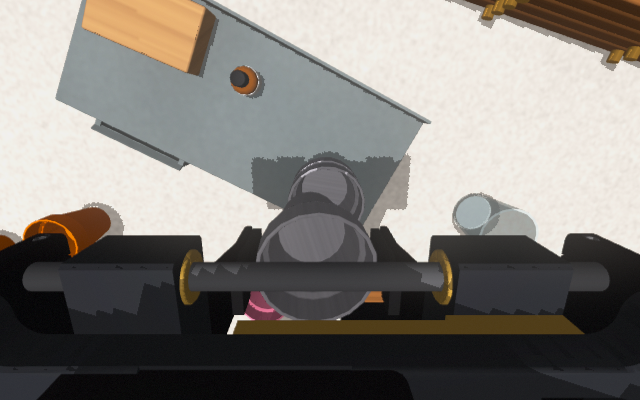

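```bash
python3 -m handwheel '[[[3,-4,0],0,55],[[2.5,-3.5,0],0,55],[[0,0,0],0,55],[[0,0,0],0,55],[[0,0,0],0,55]]' 25
python3 - <<'E'
from h import *
from scipy.optimize import least_squares
def fit(P,ok,p,z,r=40,t=6):
    Q=P[ok&(np.hypot(P[...,0]-p[0],P[...,1]-p[1])<r)&(abs(P[...,2]-z)<t)]
    g=least_squares(lambda x:np.hypot(Q[:,0]-x[0],Q[:,1]-x[1])-x[2],[*Q[:,:2].mean(0),29],loss='soft_l1',f_scale=2);print(len(Q),g.x.round(1),Q[:,2].mean().round(1))
for n in('wrist','scene'):
    c=cam(n);P=cloud(c);s=c['s'];print(n,s['tool_pos'],s['width'])
    for z,t in ((s['tool_pos'][2]-31.7+78,4),(166,5)):
        fit(P,c['depth']>0,(601,-132),z,t=t)
E
```

```text
t: 12.85
tool_pos: [604.0, -131.7, 219.2]
orientation: [[0.939, 0.343, 0.0], [0.343, -0.939, 0.0], [0.0, -0.0, -1.0]]
wrist_force: [0.0, 0.5, -0.9]
width: 0.696
wrist [ 604.00427284 -131.70500114  219.19543964] 0.6964128839670953
2441 [ 600.9 -134.4   29.8] 265.7
449 [ 600.6 -133.3   29.4] 166.1
scene [ 603.99367424 -131.70447104  219.21582536] 0.6962934619593834
164 [ 602.9 -133.4   30.1] 264.7
104 [ 602.9 -132.1   29.4] 164.2
```

```bash
python3 -m handwheel '[[[0,1.2,-5],0,55],[[0,0,-12],0,55],[[0,0,-14],0,55],[[0,0,-14],0,55],[[0,0,-12],0,55],[[0,0,-7],0,55],[[0,0,-2],0,55],[[0,0,0],0,55]]' 25
python3 -m handwheel '[[[0,0,-2],0,55],[[0,0,0],0,55]]' 25
```

```text
t: 13.62
tool_pos: [603.8, -130.9, 152.6]
orientation: [[0.94, 0.343, -0.001], [0.343, -0.94, 0.0], [-0.001, -0.0, -1.0]]
wrist_force: [0.6, -0.6, -1.3]
width: 0.697
t: 13.78
tool_pos: [604.3, -130.9, 151.6]
orientation: [[0.939, 0.343, 0.001], [0.343, -0.939, -0.0], [0.001, 0.001, -1.0]]
wrist_force: [0.4, -1.1, -0.3]
width: 0.697
```

```bash
python3 -m handwheel '[[[0,0,-1],0,55],[[0,0,-1],0,55],[[0,0,-1],0,55],[[0,0,0],0,55]]' 25
python3 -m handwheel '[[[0,0,-1],0,55],[[0,0,0],0,55]]' 25
```

```text
t: 14.12
tool_pos: [604.5, -131.5, 148.8]
orientation: [[0.94, 0.342, 0.002], [0.342, -0.94, -0.001], [0.001, 0.002, -1.0]]
wrist_force: [1.7, -2.8, 4.2]
width: 0.696
t: 14.28
tool_pos: [604.7, -131.6, 148.0]
orientation: [[0.94, 0.342, 0.002], [0.342, -0.94, -0.001], [0.001, 0.002, -1.0]]
wrist_force: [0.9, -3.7, 4.4]
width: 0.692
```

```bash
python3 -m handwheel '[[[0,0,0],0,80],[[0,0,0],0,80],[[0,0,0],0,80],[[0,0,0],0,87],[[0,0,15],0,87],[[0,0,25],0,87],[[0,0,25],0,87],[[0,0,20],0,87]]' 25
python3 - <<'E'
from h import *
from scipy.optimize import least_squares
for n in('wrist','scene'):
  c=cam(n);P=cloud(c);print(c['s']['tool_pos']);cv2.imwrite(f'pics/{n}9.png',c['frame'])
  for z in(194,166):
    Q=P[(c['depth']>0)&(np.hypot(P[...,0]-602,P[...,1]+132)<40)&(abs(P[...,2]-z)<6)]
    g=least_squares(lambda x:np.hypot(Q[:,0]-x[0],Q[:,1]-x[1])-x[2],[*Q[:,:2].mean(0),29],loss='soft_l1',f_scale=2);print(len(Q),g.x.round(1),Q[:,2].mean())
cv2.imwrite(f'pics/s9c.png',cv2.resize(c['frame'][140:290,210:410],None,fx=4,fy=4))
E
```

```text
t: 14.95
tool_pos: [604.0, -130.3, 233.8]
orientation: [[0.939, 0.343, 0.0], [0.343, -0.939, 0.0], [0.0, -0.0, -1.0]]
wrist_force: [-0.1, -1.2, -0.7]
width: 0.995
[ 604.02972874 -130.30458741  233.75086366]
1064 [ 600.2 -132.6   29.5] 193.43689304780997
811 [ 602.5 -131.6   27. ] 166.09663955512576
[ 605.51689592 -130.41712988  237.79883736]
159 [ 602.2 -131.5   29.7] 191.68243115327306
198 [ 603.  -131.4   27.3] 165.88364559957984
```

View pics/s9c.png

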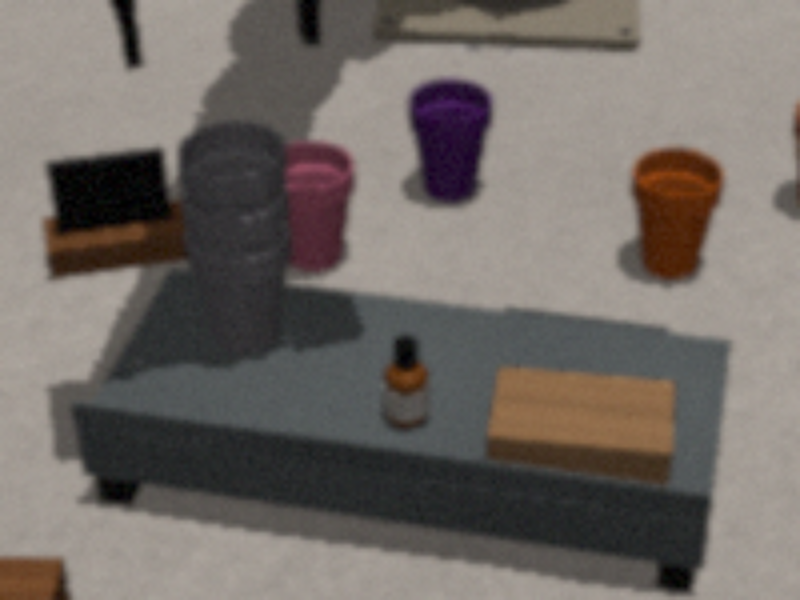

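View pics/wrist9.png

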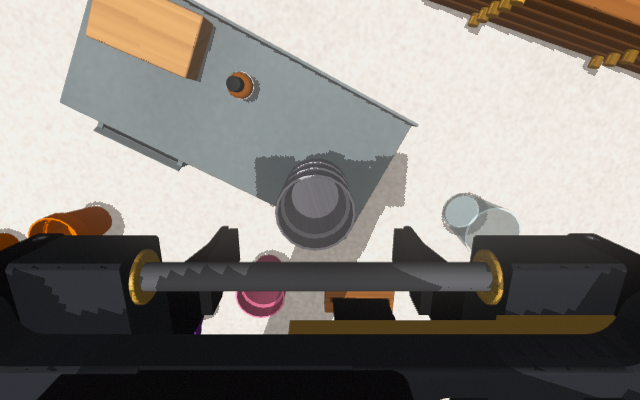

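The stack is straight and released, with its top rim at 193.5. Now for the holder. Its stand is at about (444,−257), yaw 18.65°. The scene view shows the holder's unlabelled black back, so the label should face the robot; I'll check that close up.

```bash
python3 -c "
from h import *;print(sensors.read_state()['qpos'].round())"
python3 -m handwheel '[[[-12,-10,0],7,87],[[-12,-10,0],7,87],[[-12,-10,0],7,87],[[-12,-10,0],7,87],[[-12,-10,0],7,87],[[-12,-10,0],7,87],[[-12,-10,0],7,87],[[-12,-10,0],7,87]]' 25
python3 -c "
from h import *;print(sensors.read_state()['qpos'].round())"
```

```text
[ 34.  21. -35.  80.  12.  83. -70.]
t: 15.72
tool_pos: [507.0, -210.9, 231.2]
orientation: [[0.235, 0.972, -0.001], [0.972, -0.235, 0.001], [0.001, -0.001, -1.0]]
wrist_force: [-0.5, 0.4, -0.1]
width: 1.001
[ 53.  12. -40.  91.   8.  80.  -2.]
```

```bash
python3 -m handwheel '[[[-13,-9,-10],7,87],[[-13,-9,-14],7,87],[[-13,-9,-18],7,87],[[-12,-9,-18],7,87],[[-12,-10,-15],4,87],[[0,0,-5],0,87],[[0,0,0],0,87]]' 25
python3 - <<'E'
from h import *
import pickle
c=cam('wrist');pickle.dump(c,open('w10.pkl','wb'));s=c['s'];R=s['orientation'];print(s['tool_pos'],np.degrees(np.arctan2(R[1,1],R[0,1])),s['qpos'].round())
cv2.imwrite('pics/w10.png',c['frame']);P=cloud(c)
for zl,zh in((73,86),(18,30)):
  Q=P[(c['depth']>0)&(np.hypot(P[...,0]-444,P[...,1]+257)<60)&(P[...,2]>zl)&(P[...,2]<zh)]
  print(len(Q),cv2.minAreaRect(Q[:,:2].astype(np.float32)),np.median(Q[:,2]))
E
```

```text
t: 16.3
tool_pos: [443.5, -256.6, 150.3]
orientation: [[-0.307, 0.952, -0.003], [0.952, 0.307, 0.002], [0.003, -0.002, -1.0]]
wrist_force: [-0.1, -0.1, 0.4]
width: 1.0
[ 443.51764073 -256.62190493  150.34746249] 17.887830141758307 [ 62.  11. -41. 102.   7.  70.  37.]
1241 ((440.3275451660156, -259.0301818847656), (11.95185375213623, 79.36082458496094), 18.849218368530273) 80.61687346500818
2942 ((440.03570556640625, -258.5852966308594), (43.90414047241211, 99.83476257324219), 18.853086471557617) 24.78573230615967
```

View pics/w10.png

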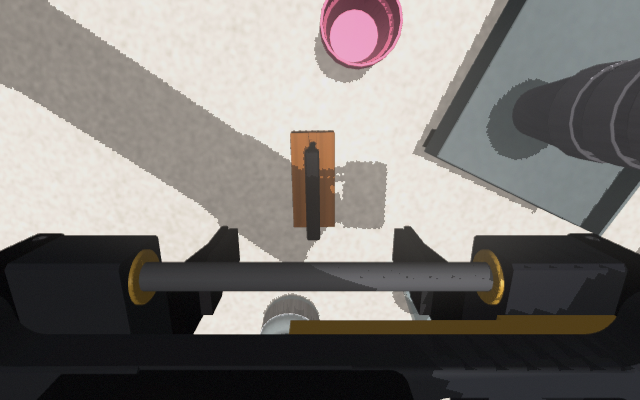

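```bash
python3 -m handwheel '[[[-3,-2,-10],1,87],[[0,0,-10],0,87],[[0,0,-10],0,87],[[0,0,0],0,87],[[0,0,0],0,87]]' 25
python3 - <<'E'
from h import *
import pickle
c=cam('wrist');pickle.dump(c,open('w11.pkl','wb'));s=c['s'];R=s['orientation'];print(s['tool_pos'],np.degrees(np.arctan2(R[1,1],R[0,1])))
cv2.imwrite('pics/w11.png',c['frame']);P=cloud(c)
for zl,zh in((73,86),(18,30)):
  Q=P[(c['depth']>0)&(np.hypot(P[...,0]-441,P[...,1]+257)<60)&(P[...,2]>zl)&(P[...,2]<zh)]
  r=cv2.minAreaRect(Q[:,:2].astype(np.float32));print(len(Q),r,np.median(Q[:,2]), 'tool frame',(R.T@(np.array([*r[0],80])-s['tool_pos'])).round(1))
E
```

```text
t: 16.77
tool_pos: [441.8, -258.2, 121.5]
orientation: [[-0.327, 0.945, -0.001], [0.945, 0.327, 0.001], [0.001, -0.0, -1.0]]
wrist_force: [0.3, 0.7, 0.4]
width: 1.0
[ 441.83247568 -258.24860246  121.47151176] 19.060224490497113
1558 ((440.51519775390625, -259.2961730957031), (11.794838905334473, 79.89861297607422), 18.762584686279297) 80.64522302267372 tool frame [-0.6 -1.6 41.5]
3480 ((440.1417236328125, -258.58941650390625), (44.14093780517578, 99.78973388671875), 18.824647903442383) 24.75870433659037 tool frame [ 0.2 -1.7 41.5]
```

View pics/w11.png

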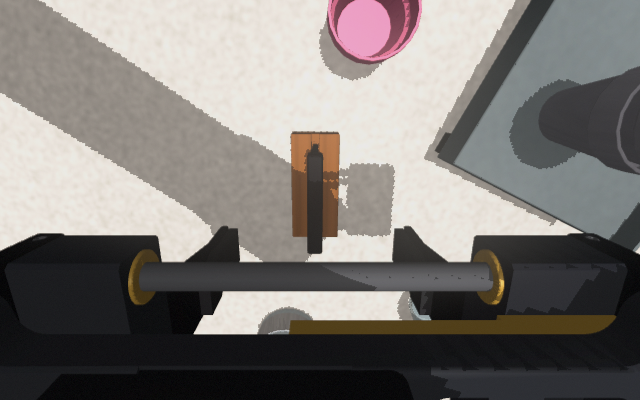

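```bash
python3 -m handwheel '[[[-2.5,-1,-10],-0.2,80],[[0,0,-16],0,70],[[0,0,-18],0,60],[[0,0,-18],0,50],[[0,0,-16],0,40],[[0,0,-12],0,35],[[0,0,-4],0,35],[[0,0,0],0,35]]' 5
python3 - <<'E'
from h import *
c=cam('wrist');s=c['s'];R=s['orientation'];print(s['tool_pos'],np.degrees(np.arctan2(R[1,1],R[0,1])),s['width'])
cv2.imwrite('pics/w12.png',cv2.resize(c['frame'][100:340,170:470],None,fx=2.5,fy=2.5))
E
```

```text
t: 17.48
tool_pos: [439.0, -259.5, 27.4]
orientation: [[-0.323, 0.946, -0.001], [0.946, 0.323, 0.001], [0.001, -0.001, -1.0]]
wrist_force: [-0.1, -0.3, -0.4]
width: 0.48
[ 439.02457331 -259.48639735   27.36039166] 18.839364442736013 0.4804377560197429
```

View pics/w12.png

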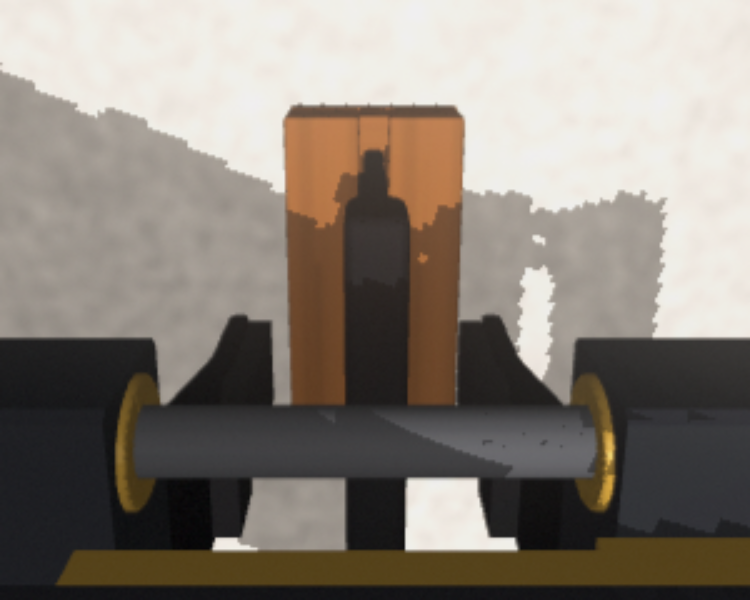

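Run:
```python
from h import *
c=cam('wrist');s=c['s'];R=s['orientation'];P=cloud(c);L=(P-s['tool_pos'])@R
print(s['tool_pos'],s['width'])
for v in (185,195,205,215,225,235,240,245,250,255,260):
    row=L[v,:, :]; d=c['depth'][v]
    m=(d>0)&(d<200)&(d>120)
    us=np.where(m)[0]
    seg=np.split(us,np.where(np.diff(us)>1)[0]+1)
    print(v,[(int(g[0]),int(g[-1]),row[g[len(g)//2]].round(0).tolist(),row[g[0],1].round(1),row[g[-1],1].round(1)) for g in seg if len(g)>5])
```

```text
[ 439.59150685 -259.72551649   28.26161835] 0.453799773208185
185 [(284, 353, [39.0, 1.0, -51.0], np.float64(-20.7), np.float64(22.8)), (510, 539, [32.0, 113.0, -23.0], np.float64(117.0), np.float64(113.0)), (546, 622, [35.0, 136.0, -33.0], np.float64(117.0), np.float64(156.6)), (624, 639, [35.0, 161.0, -32.0], np.float64(155.2), np.float64(163.6))]
195 [(284, 352, [35.0, 0.0, -53.0], np.float64(-20.8), np.float64(22.2)), (529, 639, [30.0, 137.0, -32.0], np.float64(131.9), np.float64(166.5))]
205 [(307, 332, [31.0, 1.0, -53.0], np.float64(-4.7), np.float64(6.6)), (548, 639, [24.0, 144.0, -32.0], np.float64(145.8), np.float64(166.7))]
215 [(307, 332, [26.0, 1.0, -53.0], np.float64(-4.7), np.float64(6.8)), (568, 587, [19.0, 137.0, -32.0], np.float64(158.2), np.float64(141.2)), (589, 639, [19.0, 156.0, -32.0], np.float64(142.7), np.float64(168.3))]
225 [(307, 332, [21.0, 1.0, -53.0], np.float64(-4.8), np.float64(6.9)), (588, 628, [13.0, 154.0, -33.0], np.float64(168.9), np.float64(164.6)), (630, 639, [13.0, 169.0, -32.0], np.float64(166.4), np.float64(169.4))]
235 [(260, 280, [8.0, -25.
[... 890 characters left out ...]
50 [(250, 280, [8.0, -25.0, -52.0], np.float64(-31.0), np.float64(-20.3)), (307, 331, [8.0, 1.0, -52.0], np.float64(-4.9), np.float64(6.6)), (354, 381, [8.0, 24.0, -52.0], np.float64(18.9), np.float64(29.5))]
255 [(245, 281, [8.0, -25.0, -58.0], np.float64(-32.4), np.float64(-20.4)), (307, 331, [6.0, 1.0, -52.0], np.float64(-4.9), np.float64(6.6)), (350, 386, [9.0, 23.0, -58.0], np.float64(18.8), np.float64(30.9))]
260 [(241, 260, [10.0, -29.0, -66.0], np.float64(-32.6), np.float64(-25.4)), (262, 281, [4.0, -21.0, -55.0], np.float64(-24.3), np.float64(-20.4)), (307, 331, [3.0, 1.0, -53.0], np.float64(-4.9), np.float64(6.6)), (350, 390, [9.0, 23.0, -63.0], np.float64(18.7), np.float64(31.2))]
```

```bash
python3 -m handwheel '[[[1.5,0.5,0],0,30],[[0,0,0],0,22],[[0,0,0],0,16],[[0,0,0],0,14],[[0,0,0],0,12],[[0,0,0],0,8],[[0,0,0],0,8],[[0,0,0],0,8]]' 5
python3 -m handwheel '[[[0,0,0],0,6],[[0,0,0],0,6],[[0,0,0],0,6],[[0,0,0],0,6]]' 40
```

```text
t: 18.25
tool_pos: [441.1, -259.3, 28.3]
orientation: [[-0.323, 0.946, 0.0], [0.946, 0.323, -0.0], [-0.0, 0.0, -1.0]]
wrist_force: [1.1, 0.2, 2.1]
width: 0.138
t: 18.58
tool_pos: [441.1, -259.3, 28.3]
orientation: [[-0.323, 0.946, 0.0], [0.946, 0.323, -0.0], [-0.0, 0.0, -1.0]]
wrist_force: [-0.5, -0.3, 1.9]
width: 0.133
```

```bash
python3 -m handwheel '[[[0,0,4],0,6],[[0,0,10],0,6],[[0,0,16],0,6],[[0,0,20],0,6],[[0,0,25],0,6],[[0,0,15],0,6],[[0,0,5],0,6]]' 40
python3 - <<'E'
from h import *
import pickle
for n in('wrist','scene'):
  c=cam(n);s=c['s'];print(s['tool_pos'],s['width']);pickle.dump(c,open(n+'13.pkl','wb'))
  f=c['frame']; cv2.imwrite(f'pics/{n}13.png',f if n=='wrist' else cv2.resize(f[110:290,190:430],None,fx=3.3,fy=3.3))
# slot geometry from earlier wrist views
for k in('w1','w4'):
  c=pickle.load(open(k+'.pkl','rb'));P=cloud(c);ok=c['depth']>0
  m=ok&(abs(P[...,2]-60)<3)&(P[...,0]>520)&(P[...,0]<760)
  m=cv2.morphologyEx(m.astype(np.uint8),cv2.MORPH_OPEN,np.ones((5,5)))
  r=cv2.minAreaRect(P[m>0][:,:2].astype(np.float32));print(k,'deck',r,np.median(P[m>0][:,2]))
  print(cv2.boxPoints(r).round(1).tolist())
E
```

```text
t: 19.17
tool_pos: [442.3, -259.8, 126.4]
orientation: [[-0.323, 0.946, 0.003], [0.946, 0.323, -0.002], [-0.003, 0.002, -1.0]]
wrist_force: [0.8, -0.7, -0.2]
width: 0.133
[ 442.28007328 -259.82638832  126.37689661] 0.1332062713316625
[ 442.09073603 -259.84400133  125.78891855] 0.13365272719656182
w1 deck ((633.5173950195312, -43.344635009765625), (326.54132080078125, 157.7647247314453), 82.88629913330078) 60.770885093858695
[[535.0, -195.60000610351562], [691.5999755859375, -215.10000610351562], [732.0, 108.9000015258789], [575.5, 128.39999389648438]]
w4 deck ((635.6154174804688, -28.50701904296875), (355.3085632324219, 158.16563415527344), 82.92578887939453) 60.79800602687638
[[535.2999877929688, -195.10000610351562], [692.2000122070312, -214.5], [736.0, 138.10000610351562], [579.0, 157.5]]
```

View pics/wrist13.png

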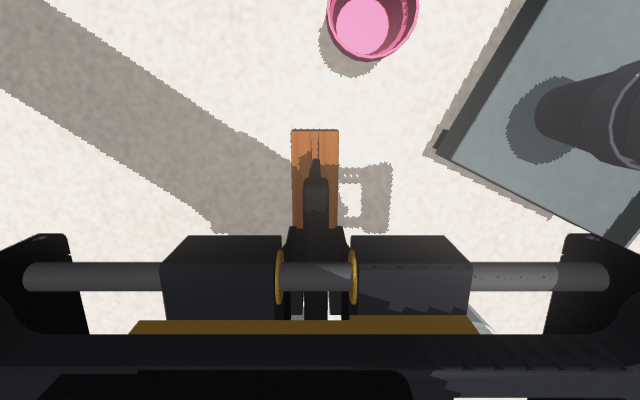

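View pics/scene13.png

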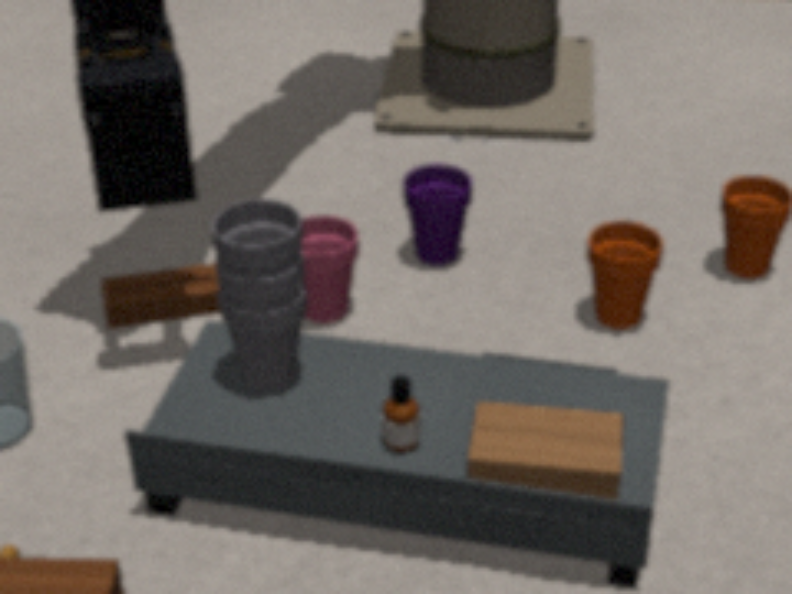

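The scene view shows the lifted holder's far (+x) side at about (145,150) in the crop, plain black, so the label does face the robot. I'll carry it past the stack to a standoff where the wrist camera sees the whole channel.

```bash
python3 -m handwheel '[[[3,16,3],-2,6],[[7,30,3],-4,6],[[7,33,3],-4,6],[[8,33,3],-4,6],[[12,33,3],-4,6],[[18,33,3],-4,6],[[22,33,3],-4,6],[[22,30,3],0,6]]' 40
python3 -m handwheel '[[[6,15,0],0,6],[[0,0,0],0,6],[[0,0,0],0,6]]' 40
python3 - <<'E'
from h import *
import pickle
c=cam('wrist');pickle.dump(c,open('w14.pkl','wb'));s=c['s'];R=s['orientation'];print(s['tool_pos'],np.degrees(np.arctan2(R[1,1],R[0,1])),s['qpos'].round(),s['width'])
cv2.imwrite('pics/w14.png',c['frame'])
E
```

```text
t: 19.93
tool_pos: [539.8, -16.4, 146.3]
orientation: [[0.129, 0.992, -0.001], [0.992, -0.129, -0.0], [-0.0, -0.001, -1.0]]
wrist_force: [1.3, -0.4, -0.4]
width: 0.135
t: 20.18
tool_pos: [545.3, -2.3, 145.8]
orientation: [[0.122, 0.993, -0.002], [0.993, -0.122, 0.001], [0.001, -0.002, -1.0]]
wrist_force: [-1.2, -0.7, -0.7]
width: 0.131
[545.2956324   -2.27619331 145.76237979] -7.016955325540165 [ 37.  17. -48.  98.  13.  71. -22.] 0.13090272827839855
```

View pics/w14.png

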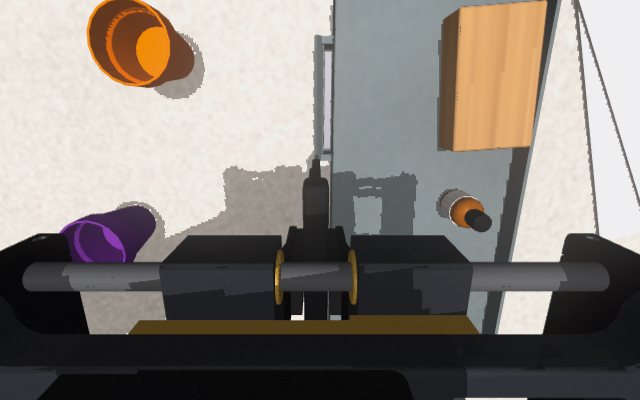

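Run:
```python
from h import *
import pickle
c=pickle.load(open('w14.pkl','rb'));s=c['s'];R=s['orientation'];P=cloud(c);L=(P-s['tool_pos'])@R
W=P[...,2]
for v in (30,38,45,60,80,100,120,140,150,156):
    print(v,[(u,L[v,u,0].round(0),L[v,u,1].round(1),W[v,u].round(0)) for u in range(312,338,2)])
for v in (160,170,180,190,200,210,220,228):
    d=c['depth'][v]; us=np.where((d<190)&(d>100))[0]; us=us[(us>280)&(us<350)]
    if len(us): print(v,us[0],us[-1],L[v,us[0]].round(1),L[v,us[-1]].round(1))
m=(abs(W-60.8)<2.5)&(np.mgrid[0:400,0:640][1]>320); m[200:]=False
# deck edge per row
E=[]
for v in range(20,155,5):
    us=np.where((abs(W[v]-60.8)<3)&(np.arange(640)>322))[0]
    if len(us): E.append(L[v,us[0],:2])
E=np.array(E); p=np.polyfit(E[:,0],E[:,1],1); print('edge fit y= a x + b',p, np.abs(np.polyval(p,E[:,0])-E[:,1]).max(), 'deg',np.degrees(np.arctan(p[0])))
cv2.imwrite('pics/w14c.png',cv2.resize(c['frame'][20:230,270:370],None,fx=4,fy=2.8,interpolation=cv2.INTER_NEAREST))
```

```text
30 [(312, np.float64(143.0), np.float64(-3.7), np.float64(0.0)), (314, np.float64(144.0), np.float64(-1.7), np.float64(-1.0)), (316, np.float64(143.0), np.float64(0.2), np.float64(0.0)), (318, np.float64(143.0), np.float64(2.1), np.float64(-0.0)), (320, np.float64(143.0), np.float64(4.0), np.float64(0.0)), (322, np.float64(143.0), np.float64(6.0), np.float64(0.0)), (324, np.float64(143.0), np.float64(7.9), np.float64(0.0)), (326, np.float64(143.0), np.float64(9.8), np.float64(1.0)), (328, np.float64(143.0), np.float64(11.7), np.float64(-1.0)), (330, np.float64(143.0), np.float64(13.6), np.float64(0.0)), (332, np.float64(143.0), np.float64(15.5), np.float64(1.0)), (334, np.float64(131.0), np.float64(14.3), np.float64(60.0)), (336, np.float64(131.0), np.float64(15.8), np.float64(61.0))]
38 [(312, np.float64(136.0), np.float64(-3.7), np.float64(1.0)), (314, np.float64(127.0), np.float64(-1.5), np.float64(51.0)), (316, np.float64(126.0), np.float64(0.1), np.float64(53.0)), (318, np.float64(126.0), np.float64(1.8), np.float64(53.0)), (320, np.float64(127.0), np.float64(3.4), np.float64(51
[... 6607 characters left out ...]
 (330, np.float64(29.0), np.float64(13.0), np.float64(48.0)), (332, np.float64(31.0), np.float64(14.3), np.float64(59.0)), (334, np.float64(31.0), np.float64(15.9), np.float64(61.0)), (336, np.float64(31.0), np.float64(17.8), np.float64(59.0))]
170 309 319 [37.6 -4.  -8.9] [ 39.4   1.7 -17.5]
180 304 327 [ 38.8  -5.8 -38.9] [ 38.2   5.5 -36.3]
190 303 328 [ 37.1  -5.8 -51.6] [ 36.9   5.4 -50.7]
200 303 328 [ 32.4  -5.9 -51.4] [ 32.4   5.5 -51.5]
210 303 328 [ 27.1  -6.  -49.9] [ 27.4   5.5 -50.9]
220 303 328 [ 22.8  -6.  -51.7] [ 22.9   5.6 -51.8]
228 289 342 [ 10.1 -14.5 -30.1] [  9.8  14.2 -29.1]
edge fit y= a x + b [1.58702260e-03 1.43668141e+01] 0.4111068540042915 deg 0.09092962054522116
```

View pics/w14c.png

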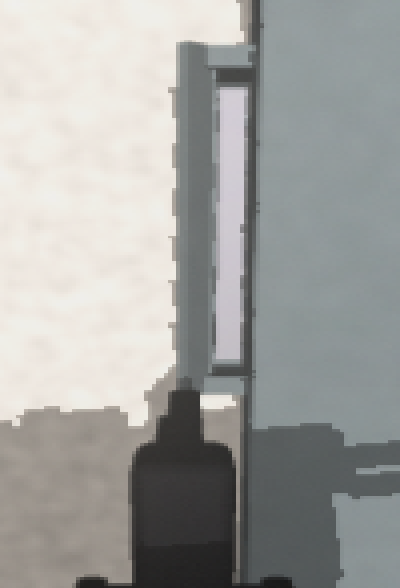

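Run:
```python
import pickle,numpy as np
for k in('w1','w4','w10','w14'):
    c=pickle.load(open(k+'.pkl','rb'));print(k,c['cx'],c['cy'],c['f'],c['T_tool_cam'][1],np.array(c['s']['orientation']).round(4).tolist())
c=pickle.load(open('w14.pkl','rb'));d=c['depth']
for v in range(152,186,2): print(v,[int(x) for x in d[v,300:334]])
```

```text
w1 315.60651259609295 194.66775864936747 313.2646464325957 [9.99999705e-01 6.05910253e-04 4.71587953e-04 1.18328861e+00] [[0.9387, 0.3449, 0.0012], [0.3449, -0.9387, 0.0009], [0.0015, -0.0004, -1.0]]
w4 315.60651259609295 194.66775864936747 313.2646464325957 [9.99999706e-01 6.07419475e-04 4.69032601e-04 1.18776583e+00] [[0.9393, 0.3432, 0.0061], [0.3432, -0.9393, -0.0011], [0.0053, 0.0031, -1.0]]
w10 315.60651259609295 194.66775864936747 313.2646464325957 [ 9.99999742e-01  6.56052390e-04  2.93090924e-04 -8.03209509e-01] [[-0.3071, 0.9517, -0.0025], [0.9517, 0.3072, 0.0019], [0.0026, -0.0018, -1.0]]
w14 315.60651259609295 194.66775864936747 313.2646464325957 [ 9.99999724e-01  6.25360360e-04  4.00244793e-04 -2.16603490e-01] [[0.1222, 0.9925, -0.0023], [0.9925, -0.1222, 0.0009], [0.0006, -0.0024, -1.0]]
152 [333, 331, 332, 333, 332, 331, 332, 333, 332, 331, 332, 333, 332, 333, 282, 282, 281, 281, 281, 282, 285, 285, 286, 296, 295, 295, 296, 296, 293, 294, 294, 291, 274, 273]
154 [332, 334, 333, 333, 332, 332, 332, 334, 333, 334, 332, 332, 333, 333, 281, 282, 280, 283, 282, 283, 284, 285
[... 1982 characters left out ...]

178 [340, 340, 341, 340, 339, 154, 153, 153, 152, 152, 152, 152, 152, 151, 152, 152, 152, 152, 151, 152, 152, 152, 152, 153, 152, 153, 340, 340, 340, 340, 310, 289, 278, 278]
180 [340, 341, 341, 341, 152, 148, 149, 148, 149, 148, 148, 147, 147, 148, 148, 148, 147, 148, 148, 149, 148, 147, 148, 147, 147, 149, 149, 155, 341, 341, 310, 287, 278, 280]
182 [341, 342, 342, 342, 146, 145, 144, 143, 145, 145, 144, 143, 145, 144, 144, 144, 144, 144, 143, 143, 145, 144, 144, 144, 144, 144, 146, 147, 340, 341, 309, 288, 280, 279]
184 [342, 342, 341, 147, 142, 141, 141, 141, 141, 142, 141, 141, 140, 140, 140, 140, 141, 141, 141, 141, 140, 141, 141, 140, 140, 141, 143, 143, 342, 342, 310, 288, 280, 280]
```

The wrist view shows the channel at pixels (316–333, 37–155) and the holder's plate centred at u ≈ 315.6. The label's raised edge is on the left, the robot side. In tool axes the slot is about +78 mm along and +10 mm deep. I'll approach 2 mm short of mid-gap.

```bash
python3 -m handwheel '[[[4,19,0],0,6],[[5,20,0],0,6],[[4,20,-5],0,6],[[4,16,-10],0,6],[[0,0,-15],0,6],[[0,0,-15],0,6],[[0,0,-12],0,6],[[0,0,0],0,6]]' 40
python3 -m handwheel '[[[0,0,0],0,6],[[0,0,0],0,6]]' 40
python3 - <<'E'
from h import *
import pickle
c=cam('wrist');pickle.dump(c,open('w15.pkl','wb'));s=c['s'];R=s['orientation'];print(s['tool_pos'],np.degrees(np.arctan2(R[1,1],R[0,1])),s['width'])
R0=np.array([.1222,.9925,0]);R1=np.array([.9925,-.1222,0]);d=s['tool_pos']-np.array([545.3,-2.28,145.8]);print(d@R0,d@R1)
cv2.imwrite('pics/w15.png',c['frame'])
E
```

```text
t: 20.9
tool_pos: [561.2, 69.5, 87.3]
orientation: [[0.127, 0.992, -0.004], [0.992, -0.127, -0.001], [-0.002, -0.004, -1.0]]
wrist_force: [-0.5, -0.2, -0.8]
width: 0.135
t: 21.07
tool_pos: [563.3, 71.0, 90.8]
orientation: [[0.126, 0.992, 0.001], [0.992, -0.126, -0.0], [-0.0, 0.001, -1.0]]
wrist_force: [0.4, -0.9, -0.7]
width: 0.131
[563.33766745  71.03354347  90.83128632] -7.222455596875702 0.13127261715591385
74.96789486121722 8.943469934912924
```

View pics/w15.png

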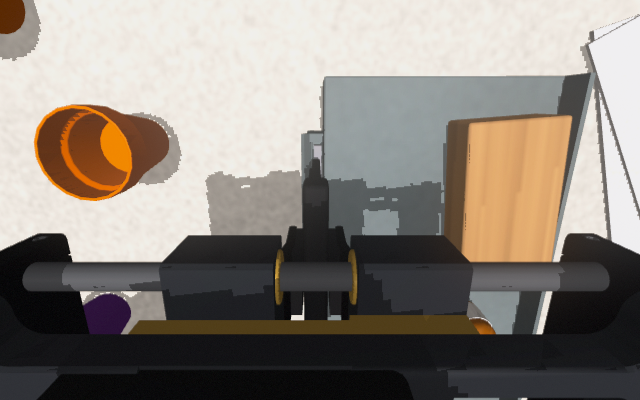

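Run:
```python
from h import *
import pickle
c=pickle.load(open('w15.pkl','rb'));s=c['s'];R=s['orientation'];P=cloud(c);L=(P-s['tool_pos'])@R
print('Ty',c['T_tool_cam'][1][3])
W=P[...,2]
for v in (110,128,134,138,142,146,150,154): print(v,[(u,L[v,u,1].round(1),int(W[v,u])) for u in range(300,330)])
d=c['depth']
for v in range(156,182,3): print(v,[int(x) for x in d[v,300:334]], L[v,316].round(0))
cv2.imwrite('pics/w15c.png',cv2.resize(c['frame'][110:235,270:370],None,fx=5,fy=4.5,interpolation=cv2.INTER_NEAREST))
```

```text
Ty -0.2089175658288589
110 [(300, np.float64(-13.5), 1), (301, np.float64(-12.6), 0), (302, np.float64(-11.8), 0), (303, np.float64(-10.9), 0), (304, np.float64(-10.1), 0), (305, np.float64(-9.2), 0), (306, np.float64(-8.4), 0), (307, np.float64(-7.5), 0), (308, np.float64(-6.6), 1), (309, np.float64(-5.8), 0), (310, np.float64(-4.9), 0), (311, np.float64(-4.1), 0), (312, np.float64(-3.2), 1), (313, np.float64(-2.4), 0), (314, np.float64(-1.5), 0), (315, np.float64(-0.7), 1), (316, np.float64(0.2), 0), (317, np.float64(1.0), 0), (318, np.float64(1.9), 0), (319, np.float64(2.8), 0), (320, np.float64(3.6), 2), (321, np.float64(4.4), 1), (322, np.float64(5.3), 1), (323, np.float64(5.0), 52), (324, np.float64(5.5), 60), (325, np.float64(6.1), 60), (326, np.float64(6.8), 60), (327, np.float64(7.5), 60), (328, np.float64(8.2), 60), (329, np.float64(8.8), 61)]
128 [(300, np.float64(-13.7), 0), (301, np.float64(-12.9), 0), (302, np.float64(-11.9), 1), (303, np.float64(-11.1), 0), (304, np.float64(-10.2), 0), (305, np.float64(-9.3), 0), (306, np.float64(-8.5), 1), (307, np.float64(-7.6), 1), 
[... 6800 characters left out ...]
9, 168, 168, 168, 168, 168, 169, 169, 246, 259, 252, 223, 222, 220, 221, 220, 220, 221, 222, 221, 220, 221] [ 40.   0. -22.]
174 [284, 231, 231, 231, 228, 230, 230, 232, 233, 170, 169, 162, 161, 161, 160, 161, 160, 161, 161, 161, 166, 260, 251, 223, 221, 223, 222, 221, 221, 221, 221, 220, 221, 222] [ 40.   0. -30.]
177 [283, 233, 230, 230, 230, 230, 231, 232, 232, 162, 163, 155, 154, 155, 153, 153, 156, 154, 155, 156, 158, 261, 253, 222, 222, 222, 223, 222, 222, 222, 222, 222, 222, 222] [ 39.   0. -35.]
180 [284, 283, 233, 231, 151, 150, 148, 149, 148, 148, 149, 148, 148, 149, 148, 147, 149, 147, 148, 149, 147, 148, 148, 147, 148, 149, 151, 154, 223, 222, 223, 223, 223, 223] [ 39.   0. -41.]
```

View pics/w15c.png

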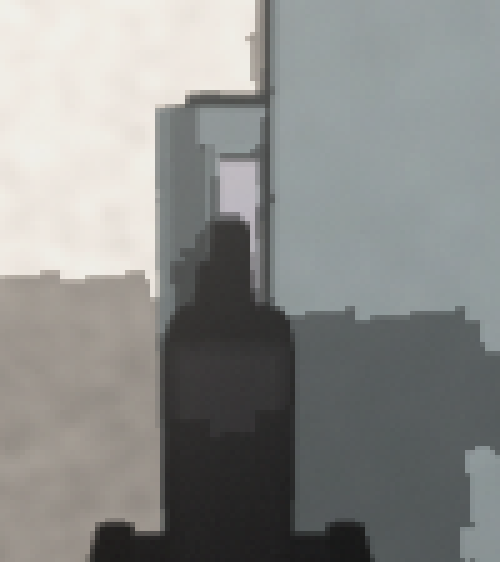

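The gap's mid-line is about 1.1 mm deeper than the plate and about 2.7 mm further along. I'll correct that and go down to just above the spring bar, watching the force.

```bash
python3 -m handwheel '[[[1.4,2.5,0],0,6],[[0,0,0],0,6],[[0,0,-5],0,6],[[0,0,-6],0,6],[[0,0,0],0,6],[[0,0,0],0,6]]' 40
python3 - <<'E'
from h import *
import pickle
c=cam('wrist');pickle.dump(c,open('w16.pkl','wb'));s=c['s'];R=s['orientation'];P=cloud(c);L=(P-s['tool_pos'])@R
print(s['tool_pos'],np.degrees(np.arctan2(R[1,1],R[0,1])),s['wrist_force'])
d=c['depth']
for v in (120,130,140,145,150,153,156,159,162,166,170): print(v,[int(x) for x in d[v,298:330]], L[v,316].round(0))
cv2.imwrite('pics/w16c.png',cv2.resize(c['frame'][100:235,270:370],None,fx=5,fy=4.3,interpolation=cv2.INTER_NEAREST))
E
```

```text
t: 21.62
tool_pos: [564.0, 74.1, 78.5]
orientation: [[0.125, 0.992, -0.001], [0.992, -0.125, -0.0], [-0.0, -0.001, -1.0]]
wrist_force: [-0.6, 0.6, 0.0]
width: 0.131
[563.97211657  74.10996712  78.52947912] -7.154169275455364 [-0.58269107  0.56672617  0.01692473]
120 [258, 257, 258, 259, 258, 258, 258, 258, 258, 258, 258, 258, 258, 258, 257, 256, 256, 259, 258, 257, 258, 258, 257, 257, 258, 213, 200, 200, 198, 199, 198, 199] [62.  0. 78.]
130 [260, 259, 259, 260, 259, 261, 260, 261, 259, 258, 260, 259, 260, 260, 260, 260, 259, 259, 260, 259, 260, 259, 260, 261, 260, 214, 202, 201, 201, 201, 201, 201] [54.  0. 78.]
140 [262, 264, 212, 211, 209, 211, 212, 212, 212, 214, 214, 214, 215, 214, 214, 214, 215, 214, 214, 215, 215, 215, 215, 214, 214, 213, 203, 202, 202, 202, 203, 203] [51.  0. 29.]
145 [263, 262, 211, 211, 212, 211, 213, 213, 213, 214, 215, 215, 216, 215, 216, 215, 216, 216, 217, 215, 216, 215, 215, 216, 215, 213, 204, 203, 204, 204, 204, 205] [47.  0. 31.]
150 [263, 265, 214, 214, 213, 212, 212, 213, 215, 215, 216, 217, 217, 219, 242, 243, 241, 242, 241, 243, 242, 242, 242, 2
[... 432 characters left out ...]
15, 215, 214, 215, 216, 216, 215, 215, 218, 218, 218, 221, 245, 206, 207, 206, 205, 204, 206, 209, 232, 230, 244, 213, 206, 206, 206, 206, 206, 206] [40.  0. 17.]
162 [267, 267, 217, 215, 216, 214, 215, 216, 217, 218, 218, 219, 219, 221, 196, 195, 195, 195, 195, 195, 194, 196, 232, 231, 245, 212, 206, 207, 208, 207, 207, 206] [40.  0.  7.]
166 [269, 267, 218, 216, 217, 216, 216, 216, 218, 218, 219, 220, 221, 222, 183, 181, 181, 182, 181, 183, 182, 0, 233, 230, 245, 213, 206, 208, 208, 206, 207, 208] [40.  0. -8.]
170 [270, 269, 217, 217, 217, 217, 217, 217, 218, 219, 220, 182, 180, 180, 171, 171, 171, 171, 170, 170, 171, 171, 232, 232, 246, 213, 207, 209, 207, 209, 208, 208] [ 40.   0. -19.]
```

View pics/w16c.png

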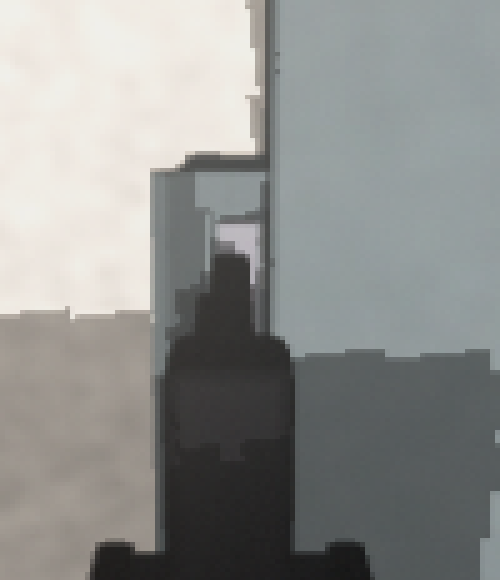

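```bash
python3 -m handwheel '[[[1,0,0],0,6],[[0,0,-5],0,6],[[0,0,-6],0,6],[[0,0,-2],0,6],[[0,0,0],0,6],[[0,0,0],0,6]]' 40
python3 - <<'E'
from h import *
import pickle
c=cam('wrist');pickle.dump(c,open('w17.pkl','wb'));s=c['s'];R=s['orientation'];P=cloud(c);L=(P-s['tool_pos'])@R
print(s['tool_pos'],np.degrees(np.arctan2(R[1,1],R[0,1])),s['wrist_force'])
d=c['depth']
for v in (150,156,159,162,166,170): print(v,[int(x) for x in d[v,298:330]], L[v,316].round(0))
cv2.imwrite('pics/w17c.png',cv2.resize(c['frame'][100:235,270:370],None,fx=5,fy=4.3,interpolation=cv2.INTER_NEAREST))
E
```

```text
t: 22.17
tool_pos: [565.2, 74.2, 65.9]
orientation: [[0.125, 0.992, -0.0], [0.992, -0.125, 0.0], [0.0, -0.0, -1.0]]
wrist_force: [0.7, 0.1, 0.2]
width: 0.134
[565.22703319  74.22951483  65.91457121] -7.154227289108201 [0.66913906 0.1046352  0.20052044]
150 [199, 199, 199, 200, 200, 202, 202, 202, 205, 203, 205, 203, 203, 205, 204, 205, 204, 204, 204, 204, 204, 204, 205, 203, 193, 192, 192, 191, 191, 192, 192, 191] [46.  0. 17.]
156 [202, 201, 201, 200, 201, 203, 202, 204, 205, 205, 206, 207, 231, 216, 218, 216, 217, 216, 217, 217, 0, 217, 232, 218, 194, 194, 193, 193, 194, 193, 193, 192] [40.  0. 29.]
159 [201, 201, 201, 202, 203, 203, 204, 204, 205, 205, 207, 207, 232, 218, 218, 206, 207, 206, 206, 205, 206, 208, 231, 220, 195, 193, 194, 194, 193, 194, 194, 194] [40.  0. 18.]
162 [202, 204, 202, 203, 203, 204, 204, 205, 207, 207, 208, 207, 233, 232, 197, 195, 195, 195, 195, 195, 195, 197, 232, 219, 196, 196, 195, 194, 194, 195, 195, 194] [40.  0.  7.]
166 [205, 203, 202, 203, 203, 205, 205, 205, 206, 207, 207, 209, 233, 235, 183, 183, 182, 183, 182, 182, 182, 184, 233, 220, 196, 195, 194, 194, 193, 194, 195, 194] [40.  0. -7.]
170 [204, 204, 205, 204, 205, 206, 204, 207, 207, 207, 210, 180, 180, 176, 171, 171, 171, 171, 171, 171, 170, 171, 233, 220, 198, 196, 195, 196, 196, 195, 196, 195] [ 40.   0. -18.]
```

View pics/w17c.png

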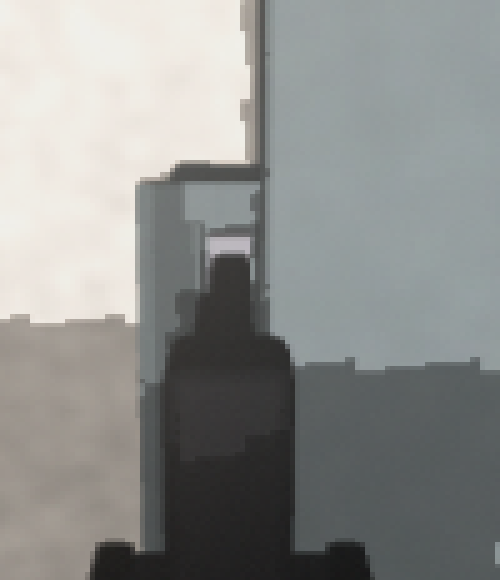

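The plate is now centred between lip and deck face, with its lower edge just entering the gap. Pressing down.

```bash
python3 -m handwheel '[[[0,0,-3],0,6],[[0,0,-3],0,6],[[0,0,-2],0,6],[[0,0,0],0,6],[[0,0,0],0,6]]' 40
python3 -m handwheel '[[[0,0,-2],0,6],[[0,0,-2],0,6],[[0,0,0],0,6],[[0,0,0],0,6]]' 40
```

```text
t: 22.63
tool_pos: [565.4, 74.1, 58.2]
orientation: [[0.125, 0.992, 0.0], [0.992, -0.125, -0.0], [-0.0, 0.0, -1.0]]
wrist_force: [-0.4, -0.2, 1.6]
width: 0.134
t: 22.97
tool_pos: [565.6, 74.2, 54.3]
orientation: [[0.125, 0.992, 0.0], [0.992, -0.125, 0.0], [0.0, 0.0, -1.0]]
wrist_force: [-1.1, -0.0, 3.1]
width: 0.136
```

```bash
python3 -m handwheel '[[[0,0,-2],0,6],[[0,0,-1],0,6],[[0,0,0],0,6],[[0,0,0],0,6]]' 40
python3 -m handwheel '[[[0,0,-1],0,6],[[0,0,0],0,6],[[0,0,0],0,6]]' 40
python3 -m handwheel '[[[0,0,-1],0,6],[[0,0,0],0,6],[[0,0,0],0,6]]' 40
```

```text
t: 23.3
tool_pos: [565.6, 74.2, 51.3]
orientation: [[0.125, 0.992, 0.0], [0.992, -0.125, 0.0], [0.0, 0.0, -1.0]]
wrist_force: [-1.4, 0.1, 6.2]
width: 0.133
t: 23.55
tool_pos: [565.6, 74.2, 50.4]
orientation: [[0.125, 0.992, 0.0], [0.992, -0.125, -0.0], [0.0, 0.0, -1.0]]
wrist_force: [-0.6, -0.2, 6.0]
width: 0.133
t: 23.8
tool_pos: [565.9, 74.3, 50.2]
orientation: [[0.125, 0.992, 0.001], [0.992, -0.125, -0.0], [-0.0, 0.001, -1.0]]
wrist_force: [-2.4, -0.3, 11.8]
width: 0.132
```

The hard stop came at 50.2, against a predicted 50.3, and the force rose to 12 N. I'll add a little margin, then check.

```bash
python3 -m handwheel '[[[0,0,-0.5],0,6],[[0,0,0],0,6],[[0,0,0],0,6],[[0,0,0],0,6],[[0,0,0],0,6]]' 40
python3 - <<'E'
from h import *
from scipy.optimize import least_squares
c=cam('wrist');s=c['s'];P=cloud(c);R=s['orientation'];L=(P-s['tool_pos'])@R;print(s['tool_pos'],s['wrist_force'],s['width'])
q=L[190:225,305:327].reshape(-1,3);print('bar top world z',np.median(P[190:225,308:324,2]))
cv2.imwrite('pics/w18c.png',cv2.resize(c['frame'][100:235,250:390],None,fx=5,fy=4.3,interpolation=cv2.INTER_NEAREST))
c=cam('scene');P=cloud(c);cv2.imwrite('pics/s18.png',cv2.resize(c['frame'][110:290,190:430],None,fx=3.3,fy=3.3))
for z in(194,166,138):
    Q=P[(c['depth']>0)&(np.hypot(P[...,0]-602,P[...,1]+132)<40)&(abs(P[...,2]-z)<6)]
    g=least_squares(lambda x:np.hypot(Q[:,0]-x[0],Q[:,1]-x[1])-x[2],[*Q[:,:2].mean(0),29],loss='soft_l1',f_scale=2);print(z,len(Q),g.x.round(1))
E
```

```text
t: 24.22
tool_pos: [566.1, 74.3, 50.1]
orientation: [[0.125, 0.992, 0.002], [0.992, -0.125, -0.0], [-0.0, 0.002, -1.0]]
wrist_force: [-4.6, -1.2, 16.1]
width: 0.132
[566.14748717  74.2536965   50.14605735] [-4.62208719 -1.15653942 16.09076934] 0.13237851295700043
bar top world z 102.62137326278655
194 153 [ 602.2 -131.5   29.7]
166 203 [ 603.3 -131.4   27.6]
138 130 [ 600.7 -132.5   29.4]
```

View pics/w18c.png

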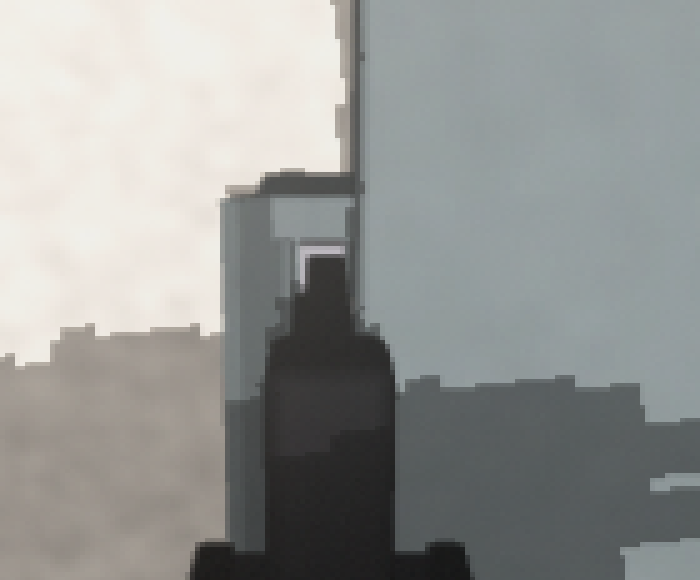

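View pics/s18.png

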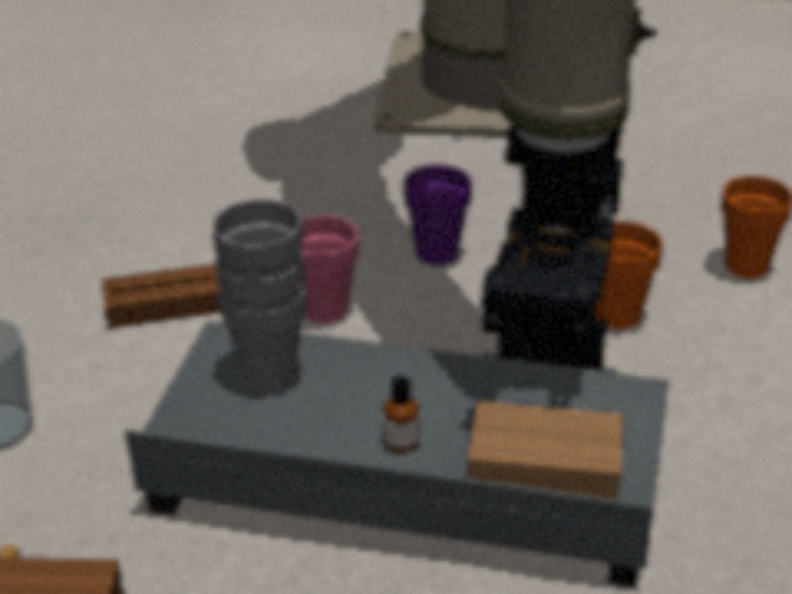

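The bar top reads z = 102.6 mm (102 when home), the plate sits behind the lip, and the push is a steady 16 N. The stack is untouched, so I'm handing in.

```bash
python3 -c "
from rig import robot,sensors
s=sensors.read_state();print(s['t'],s['tool_pos'],s['wrist_force'])
print(robot.sign_off())"
```

```text
24.3167 [566.14347246  74.23846322  50.14680075] [-3.5980517  -1.37890797 17.82171459]
the job is handed in; nothing more can be done
None
```

I nested both loose grey cups into the cup on the rack and let go. I then took the label holder from its stand and pressed it down behind the lip, label facing the robot. I handed in at 24.3 s, still gripping it and pressing with about 17 N.

**Last checks**
- **Cups:** the rims I could see were at the expected heights, the top one about 193.5 mm. In the scene view the circle fits for the three rims agreed to about 2.5 mm, partly because the rims hide each other. The stack looked straight and nothing was touching it.
- **Holder:** its top bar was at 102.6 mm (102 mm when home). The arm met the hard stop at 50.2 mm, against 50.3 mm predicted. The plate sat between the lip and the deck face.
- **Label side:** I never saw the label's face directly. I judged it from the plain black back seen from behind the rack and the raised edge on the robot side.
- **Bystanders:** the ones I could still see looked unmoved, but I did not re-measure their positions.

**What disagreed**
- The fingertips end about 26 mm short of the reported TCP. My first grasp of a cup closed on air without touching it; I allowed for the offset from then on.
- The wrist camera's world positions differed from the other cameras by 2–4 mm. I set the holder and second-cup alignments from relative measurements within the same view.

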